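# Find and reject the worn pivot bearing

### The job

One of the three pivot-bearing units in the rack is worn; find it by feel: working from the left-hand unit to the right-hand one (seen from the robot), take each arm's pin and rock it to the left until it stops, then to the right until it stops, pressing on each stop with about 5 N and never over 10 N. A sound arm gives a mere 2 mm each way, the worn one about 16 mm: leave the worn arm over to the right to show the fault. Then gently stand that unit upright in the empty grey tray, and leave the two sound units in their pockets and the other things where they are.

Things in the scene. Friction and masses are not known exactly. Their poses are not given: they have to be found in the camera images.
- rack: fixed aluminium plate, 124 (x) by 400 (y) by 6 mm, with rims to 16 mm above the bench round three pockets in a row along y, 105 mm apart; origin on the bench. x points away from the robot (yaw within 0.2 rad), y to the robot's left. Each unit's foot stands in a pocket with 1 mm of clearance all round, held only by its weight, so a push on its pin shifts it slightly too
- tray: fixed empty low tray of grey plastic, outside 220 mm (x) by 140 mm (y) by 18 mm high, walls and floor 4 mm thick; origin on the bench under its centre, axes along its sides
- pocket_a (a point): floor centre of the rack's left-hand pocket (6 mm above the bench); axes as the rack
- housing_a (a point): unit that starts in the left-hand pocket (all three look the same): steel foot 104 (x) by 84 (y) by 10 mm, on it a grey block 96 (x) by 50 (y) mm, top 60 mm above the foot's underside; about 0.9 kg. Point at its centre, 30 mm above the foot's underside; the bearing's upright axis is 20 mm from it along x. x runs along the arm, away from the robot; grip the block across y, 50 mm
- pin_a (a point): that unit's upright steel pin, 12 mm across, free from 34 to 64 mm above the foot's underside; point on its axis, 52 mm above the foot's underside and 95 mm from the bearing's axis. It stands at the end of a flat arm 14 mm wide that leaves the block's far side through a slot, arm top 34 mm above the foot's underside
- crank_a (a joint): angle of that unit's bearing with its arm, rad: 0 straight ahead (start within 0.01), positive to the robot's left. 0.5 N at the pin moves it within its play; it stays where left. A sound bearing stops at 0.02 either way (2 mm at the pin), the one worn one at 0.165 (16 mm), then resists firmly. Which one is worn differs from run to run and cannot be seen
- bend_a (a joint): how far that unit's arm is sprung sideways on its hub by a push at the pin, rad, positive to the robot's left, 0 unloaded: 0.008 at 5 N, 0.016 at 10 N, 0.024 at 15 N, where the bearing comes to harm. Its reading is rough (about 0.008), so feel the force instead
- pocket_b (a point): floor centre of the rack's middle pocket (6 mm above the bench); axes as the rack
- housing_b (a point): unit that starts in the middle pocket (all three look the same): steel foot 104 (x) by 84 (y) by 10 mm, on it a grey block 96 (x) by 50 (y) mm, top 60 mm above the foot's underside; about 0.9 kg. Point at its centre, 30 mm above the foot's underside; the bearing's upright axis is 20 mm from it along x. x runs along the arm, away from the robot; grip the block across y, 50 mm
- pin_b (a point): that unit's upright steel pin, 12 mm across, free from 34 to 64 mm above the foot's underside; point on its axis, 52 mm above the foot's underside and 95 mm from the bearing's axis. It stands at the end of a flat arm 14 mm wide that leaves the block's far side through a slot, arm top 34 mm above the foot's underside
- crank_b (a joint): angle of that unit's bearing with its arm, rad: 0 straight ahead (start within 0.01), positive to the robot's left. 0.5 N at the pin moves it within its play; it stays where left. A sound bearing stops at 0.02 either way (2 mm at the pin), the one worn one at 0.165 (16 mm), then resists firmly. Which one is worn differs from run to run and cannot be seen
- bend_b (a joint): how far that unit's arm is sprung sideways on its hub by a push at the pin, rad, positive to the robot's left, 0 unloaded: 0.008 at 5 N, 0.016 at 10 N, 0.024 at 15 N, where the bearing comes to harm. Its reading is rough (about 0.008), so feel the force instead
- pocket_c (a point): floor centre of the rack's right-hand pocket (6 mm above the bench); axes as the rack
- housing_c (a point): unit that starts in the right-hand pocket (all three look the same): steel foot 104 (x) by 84 (y) by 10 mm, on it a grey block 96 (x) by 50 (y) mm, top 60 mm above the foot's underside; about 0.9 kg. Point at its centre, 30 mm above the foot's underside; the bearing's upright axis is 20 mm from it along x. x runs along the arm, away from the robot; grip the block across y, 50 mm
- pin_c (a point): that unit's upright steel pin, 12 mm across, free from 34 to 64 mm above the foot's underside; point on its axis, 52 mm above the foot's underside and 95 mm from the bearing's axis. It stands at the end of a flat arm 14 mm wide that leaves the block's far side through a slot, arm top 34 mm above the foot's underside
- crank_c (a joint): angle of that unit's bearing with its arm, rad: 0 straight ahead (start within 0.01), positive to the robot's left. 0.5 N at the pin moves it within its play; it stays where left. A sound bearing stops at 0.02 either way (2 mm at the pin), the one worn one at 0.165 (16 mm), then resists firmly. Which one is worn differs from run to run and cannot be seen
- bend_c (a joint): how far that unit's arm is sprung sideways on its hub by a push at the pin, rad, positive to the robot's left, 0 unloaded: 0.008 at 5 N, 0.016 at 10 N, 0.024 at 15 N, where the bearing comes to harm. Its reading is rough (about 0.008), so feel the force instead
- bearing_ring: loose steel ring, 32 mm across, 10 mm high, lying on the rack's plain left-hand end; origin under its centre
- pulley: small aluminium pulley, 28 mm across, 24 mm high, on the rack's plain left-hand end; origin under its centre
- screwdriver: screwdriver 180 mm long with a black handle, lying on the bench between the robot and the tray; leave alone
- spanner: steel spanner 150 mm long, lying on the bench to the left of the rack; leave alone
- grease_jar: closed white jar, 52 mm across, 50 mm high, on the bench beyond the rack; leave alone
- marker: black marker pen 130 mm long lying beyond the rack; leave alone
- reagent: closed white bottle 44 mm across, 85 mm high, beyond the tray; leave alone
There are look-alikes about, which are no part of the job. Leave any turquoise look-alike of the part that bears housing_a alone.

How it is judged:
By the outcome, as a careful person would: the job done as asked, in the order asked, and still so for the second after the job is handed in, with the robot touching nothing.
It also fails if it takes over 70 s, if anything falls off the work surface, if the arm or the gripper's body presses on something with over 40 N, if the wrist force passes 120 N, or if a joint passes its speed limit or range.

### The arm

A 7-joint arm with a two-finger parallel gripper is mounted at the origin on the work surface. World frame = base frame: x ahead of the robot, y to its left, z up, the work surface at z = 0. Lengths are in m, angles in rad, forces in N, time in s.
With the tool pointing down it reaches from about 0.4 to 0.85 m from the base axis. Payload 10.4 kg.
Tool frame: the origin (TCP) lies at the very end of the fingers, on their centre line; the grasp point (between the pads) lies manip.hold_point_z behind it (manip.hold_point_z is the distance from the TCP to the grasp point, in m); z points along the fingers, x is the direction in which the jaws open and shut, and the axes are right-handed (so a half turn about z gives the same grasp; the last joint's range is limited). The gripper opens to 85 mm and grips with 20 to 120 N. Pads are 22 mm wide; open, the fingers measure 114 mm over their backs; the gripper's body (76 mm by 85 mm) begins 54 mm behind the grasp point. The pads swing forward as they close: fully open they stand 13 mm farther back than shut.
Start: joints at [1.27, 0.332, -0.065, 1.46, 0.022, 1.35, -0.088], TCP at [0.171, -0.601, 0.231] pointing down, gripper open.
Joint ranges: [-2.6, 2.6], [-0.5, 2.12], [-1.47, 1.34], [0.16, 2.42], [-1.27, 4.41], [0.06, 2.06], [-2.6, 2.6]. Speed limits (rad/s): [2.22, 2.22, 2.79, 2.79, 3.14, 3.14, 3.14].

### API

Orientations are given as a unit quaternion [x, y, z, w].
In Python, from workcell import readout, camera, camera_info, manip gives the robot as it stands.
- The arm moves only by the tool play_rows, never from a script. Its argument "rows" is a list of rows, each a list of 3 entries, a list of its own where there are three numbers: the shift along the world's x, y, z in mm, then the turn, a rotation vector about the world's x, y, z in degrees, then the finger opening in mm, from 0 to 85.4. In form: [[[tx, ty, tz], [rx, ry, rz], fingers], ...]. A call has 1 to 12 rows; each row shifts and turns the commanded pose from where the row before left it; what a row does not reach is not made up. A row lasts 1/8 s, in which the tool goes at most 62.5 mm and 10.7 degrees, less where a joint would pass 70% of its speed; a pose out of reach is approached as far as the arm can. A call with a gripper value outside its range is refused whole. The fingers move at their own pace and stop on an object; "force" is the grip in N (left out, the last holds). Time passes only in rows, so rows that do not move let the fingers close. It gives the time, the measured TCP pose, the force and the opening at its end, in the units of the state.
- readout.get_obs(): the state, without advancing time (a new reading comes with each control period).
- camera(name): name is "scene" or "top"; returns the picture (384x512x3 uint8, blue, green, red); there is no depth.
- camera_info(name): a dict with "fx", "fy", "cx", "cy" (pixels), "world_from_camera" (4x4, takes a point from camera to world coordinates). Camera axes: x right, y up, looking along -z (the intrinsics and any distortion apply to the point x, -y, -z); pixel columns grow to the right and rows downward; lengths in m; the calibration is good to about 2 mm. A picture is of the moment at which its call begins. camera_info takes no time and is no camera call.
- manip.hand_in(): hands the job in, once; it reports no verdict.
The state is a dict: "clock": time; "joint_pos": joint angles; "joint_velocities": joint speeds; "tau": joint torques, N m; "position": TCP position; "ee_rot": TCP orientation; "ft_force": force on the tool from outside, world axes, zero at the start; "torque": the same for the moment, N m; "grip_width": opening from 0.0 (shut) to 1.0 (fully open).
Only numpy, scipy, OpenCV 4.12 (cv2) and the standard library are available. Lean on these libraries where they do the work, as an engineer would, in place of code of your own. Each camera call takes 0.05 s, during which the arm holds its last target.

## Working session

There is one attempt and no reset: what is moved stays moved. The work goes in short steps, Python scripts to look and compute and a tool call to move; the robot and the scene stay as the last step left them, time stands still between calls to the robot, and variables do not carry over. Pictures are saved under pics/ and viewed, and the job is handed in when it is done.

Besides the shell and the picture viewer there is one more tool, called after "Request:" in YAML: its name, and indented under it one key for each argument. play_rows: Moves the arm, as the interface text tells. Its arguments: {"type":"object","properties":{"rows":{"type":"array"},"force":{"type":"number"}},"required":["rows"]}

```bash
mkdir -p pics; ls; cat > h.py <<'E'
from workcell import readout, camera, camera_info, manip
import numpy as np, cv2
E
python3 - <<'E'
from h import *
print(readout.get_obs()); print(manip.hold_point_z)
for n in("scene","top"):
    print(n,camera_info(n)); im=camera(n); cv2.imwrite(f"pics/{n}0.png",im)
E
```

```text
pics
{'clock': 0.0, 'joint_pos': array([ 1.2703921 ,  0.33286675, -0.06470883,  1.46092028,  0.0215874 ,
        1.34988634, -0.08849885]), 'joint_velocities': array([-0.00025957,  0.00036162, -0.00029448,  0.00111451, -0.00062278,
       -0.0001742 ,  0.00040517]), 'tau': array([ 1.11844274e-03, -6.25439858e+01,  5.00504114e-02, -3.91610706e+01,
        1.64298539e-02,  9.77664837e-03, -7.68621646e-06]), 'position': array([ 0.17130842, -0.60068772,  0.23052918]), 'ee_rot': array([ 7.98207475e-01, -6.02382227e-01, -5.67216853e-04, -3.97951813e-04]), 'ft_force': array([-0.26762032,  0.16456225,  0.22714081]), 'torque': array([-0.04809667, -0.0335654 ,  0.04728344]), 'grip_width': 0.9960800154753009}
0.0187
scene {'fx': 422.06025423825815, 'fy': 422.06025423825815, 'cx': 256.97542789618217, 'cy': 192.11863890338822, 'world_from_camera': array([[-0.86604198, -0.41854018,  0.2734875 ,  0.88603325],
       [ 0.4999377 , -0.71859929,  0.48340185,  0.69556811],
       [-0.00579517,  0.55537301,  0.83158117,  1.13759312],
       [ 0.        ,  0.        ,  0.        ,  1.        ]])}
top {'fx': 407.7604772155378, 'fy': 407.7604772155378, 'cx': 258.6731527505652, 'cy': 194.81749938707517, 'world_from_camera': array([[ 0.01499106,  0.99851068, -0.05245648,  0.45925067],
       [-0.99939625,  0.01660758,  0.03051749,  0.08120294],
       [ 0.03134321,  0.05196732,  0.9981568 ,  1.08371012],
       [ 0.        ,  0.        ,  0.        ,  1.        ]])}
```

View pics/scene0.png

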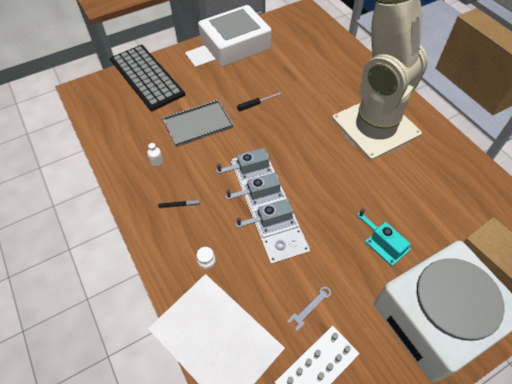

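View pics/top0.png

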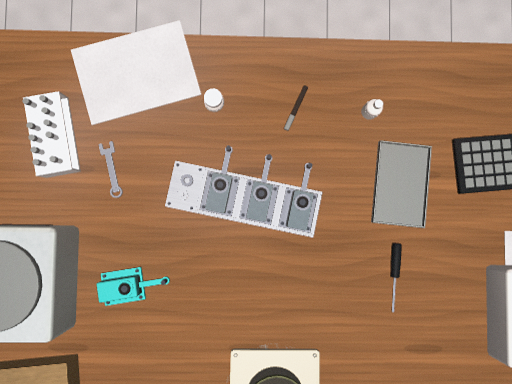

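The top view has the robot at the bottom. The three grey rack units are at about (220,188), (262,196) and (302,205), left to right, which makes them a, b and c. The grey tray is at (402,184). The turquoise look-alike at (125,288) is to be left alone. Next I'll enlarge both views to measure.

```bash
python3 - <<'E'
from h import *
t=cv2.imread("pics/top0.png"); s=cv2.imread("pics/scene0.png")
cv2.imwrite("pics/t1.png",cv2.resize(t[135:245,160:330],None,fx=4.6,fy=4.6,interpolation=cv2.INTER_CUBIC))
cv2.imwrite("pics/s1.png",cv2.resize(s[140:265,205:315],None,fx=4.6,fy=4.6,interpolation=cv2.INTER_CUBIC))
cv2.imwrite("pics/t2.png",cv2.resize(t[130:240,360:445],None,fx=5,fy=5,interpolation=cv2.INTER_CUBIC))
cv2.imwrite("pics/s2.png",cv2.resize(s[90:155,150:245],None,fx=6,fy=6,interpolation=cv2.INTER_CUBIC))
E
```

```text
(no output)
```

View pics/t1.png

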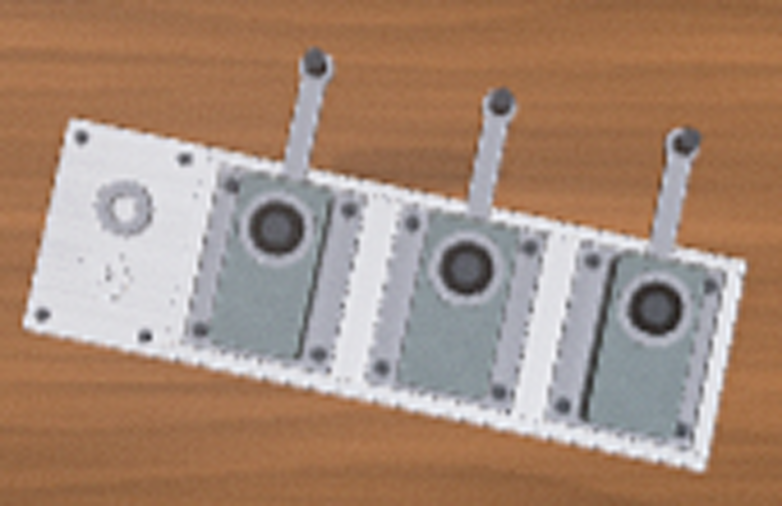

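View pics/s1.png

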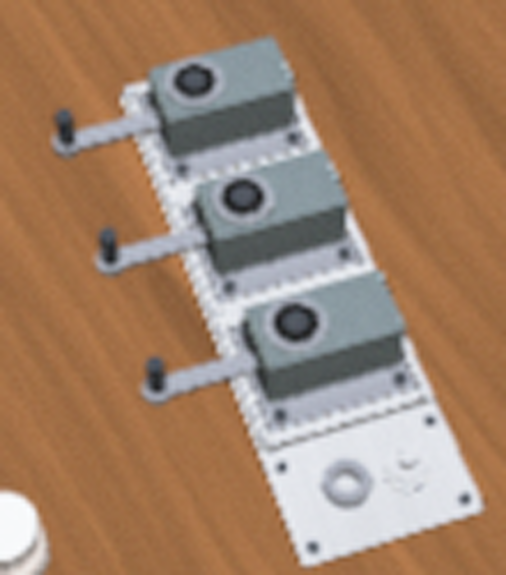

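View pics/t2.png

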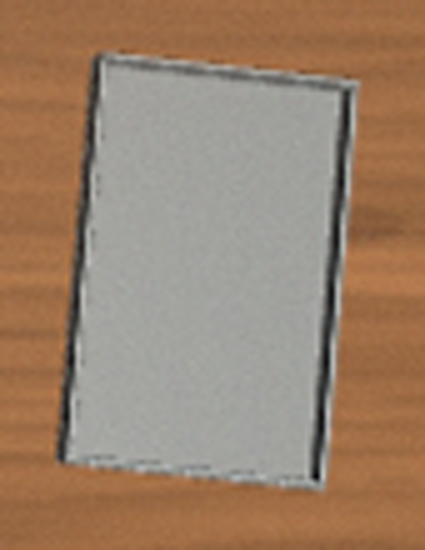

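View pics/s2.png

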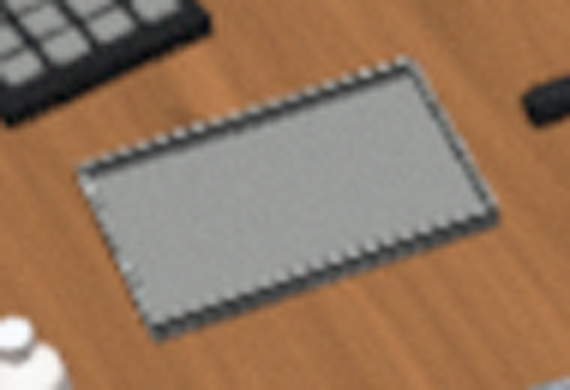

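```bash
cat >> h.py <<'E'
def ray(n,p):
    c=camera_info(n);M=c["world_from_camera"]
    d=M[:3,:3]@np.array([(p[0]-c["cx"])/c["fx"],-(p[1]-c["cy"])/c["fy"],-1.]);return M[:3,3],d/np.linalg.norm(d)
def tri(pt,ps):
    A=np.zeros((3,3));b=np.zeros(3)
    R=[ray("top",pt),ray("scene",ps)]
    for o,d in R:
        P=np.eye(3)-np.outer(d,d);A+=P;b+=P@o
    x=np.linalg.solve(A,b); return x,[np.linalg.norm((np.eye(3)-np.outer(d,d))@(x-o)) for o,d in R][0]
def atz(n,p,z):
    o,d=ray(n,p);return o+d*(z-o[2])/d[2]
def proj(n,X):
    c=camera_info(n);M=c["world_from_camera"];q=M[:3,:3].T@(np.asarray(X)-M[:3,3])
    return np.array([c["cx"]+c["fx"]*q[0]/-q[2],c["cy"]-c["fy"]*q[1]/-q[2]])
def cr(x0,y0,f,u,v): return (x0+(u+.5)/f-.5,y0+(v+.5)/f-.5)
E
python3 - <<'E'
from h import *
np.set_printoptions(precision=4,suppress=True)
T=lambda u,v:cr(160,135,4.6,u,v); S=lambda u,v:cr(205,140,4.6,u,v)
for k,a,b in [("pa",(316,62),(154,364)),("pb",(501,100),(107,237)),("pc",(685,140),(64,117)),("ba",(276,227),(296,321)),("bb",(466,268),(243,197)),("bc",(656,307),(194,80))]:
    z=.07 if k[0]=='p' else .066
    print(k,tri(T(*a),S(*b)),atz("top",T(*a),z)[:2],atz("scene",S(*b),z)[:2])
for c in [(70,120),(24,326),(705,468),(744,262)]: print("rack",atz("top",T(*c),.006 if c[0]<100 else .016))
T=lambda u,v:cr(360,130,5,u,v); S=lambda u,v:cr(150,90,6,u,v)
for a,b in zip([(98,55),(356,82),(325,487),(60,460)],[(155,325),(80,168),(410,62),(496,212)]):
    print("tray",tri(T(*a),S(*b)),atz("top",T(*a),.018)[:2],atz("scene",S(*b),.018)[:2])
E
```

```text
pa (array([0.6287, 0.1277, 0.0688]), np.float64(0.0003699196294932624)) [0.6282 0.1279] [0.6293 0.1282]
pb (array([0.6096, 0.0269, 0.0695]), np.float64(8.764407400278253e-05)) [0.6094 0.027 ] [0.6098 0.0272]
pc (array([ 0.5894, -0.0736,  0.0732]), np.float64(0.00045382118647761794)) [ 0.5894 -0.0738] [ 0.5888 -0.0762]
ba (array([0.537 , 0.1479, 0.0744]), np.float64(0.0007082620499835391)) [0.5383 0.1481] [0.5337 0.144 ]
bb (array([0.5168, 0.0451, 0.0717]), np.float64(0.0006696095990592631)) [0.5177 0.0446] [0.5143 0.0421]
bc (array([ 0.4971, -0.0578,  0.0731]), np.float64(0.0009372344768567827)) [ 0.4982 -0.0594] [ 0.4938 -0.0622]
rack [0.6025 0.2712 0.006 ]
rack [0.4838 0.2943 0.006 ]
rack [ 0.4088 -0.0951  0.016 ]
rack [ 0.5267 -0.1167  0.016 ]
tray (array([ 0.663 , -0.2674,  0.0239]), np.float64(0.0011378287134750894)) [ 0.6651 -0.2701] [ 0.661  -0.2715]
tray (array([ 0.6516, -0.4068,  0.0208]), np.float64(0.0016312237594396665)) [ 0.6534 -0.4092] [ 0.6499 -0.408 ]
tray (array([ 0.4364, -0.3916,  0.0149]), np.float64(0.0012345032952528212)) [ 0.4374 -0.3911] [ 0.4368 -0.3876]
tray (array([ 0.4496, -0.25  ,  0.0176]), np.float64(4.461221389190011e-05)) [ 0.4496 -0.2498] [ 0.4498 -0.2496]
```

Request:
play_rows:
  rows:
    - [[28.6, 45.5, 0], [0, 0, 9.55], 24]
    - [[28.6, 45.5, 0], [0, 0, 9.55], 24]
    - [[28.6, 45.5, 0], [0, 0, 9.55], 24]
    - [[28.6, 45.5, 0], [0, 0, 9.55], 24]
    - [[28.6, 45.5, 0], [0, 0, 9.55], 24]
    - [[28.6, 45.5, 0], [0, 0, 9.55], 24]
    - [[28.6, 45.5, 0], [0, 0, 9.55], 24]
    - [[28.6, 45.5, 0], [0, 0, 9.55], 24]
  force: 30

```text
clock: 1.1
position: [0.4007, -0.2354, 0.2312]
ee_rot: [1.0, 0.023, -0.0, 0.0]
ft_force: [1.6, -0.1, -0.2]
grip_width: 0.282
```

Request:
play_rows:
  rows:
    - [[28.6, 45.5, 0], [0, 0, 9.55], 24]
    - [[28.6, 45.5, 0], [0, 0, 9.55], 24]
    - [[28.6, 45.5, 0], [0, 0, 9.55], 24]
    - [[28.6, 45.5, 0], [0, 0, 9.55], 24]
    - [[28.6, 45.5, 0], [0, 0, 9.55], 24]
    - [[28.6, 45.5, 0], [0, 0, 9.55], 24]
    - [[28.6, 45.5, 0], [0, 0, 9.55], 24]
    - [[28.6, 45.5, 0], [0, 0, 9.55], 24]
    - [[0, 0, 0], [0, 0, 0], 24]
    - [[0, 0, 0], [0, 0, 0], 24]

```text
clock: 2.35
position: [0.6288, 0.1265, 0.2307]
ee_rot: [0.773, 0.634, -0.0, -0.0]
ft_force: [-0.3, -0.7, 0.5]
grip_width: 0.281
```

```bash
cat >> h.py <<'E'
from scipy.spatial.transform import Rotation as Ro
def st():
    o=readout.get_obs();R=Ro.from_quat(o["ee_rot"]).as_matrix()
    print("t %.2f"%o["clock"],"pos",(o["position"]*1e3).round(1),"jaw deg %.2f"%np.degrees(np.arctan2(R[1,0],R[0,0])),"z",R[:,2].round(3),"F",o["ft_force"].round(2),"w %.1f"%(o["grip_width"]*85.4),"j",o["joint_pos"].round(2));return o
E
python3 -c "
from h import *
st();o=st()"
```

```text
t 2.35 pos [628.8 126.5 230.7] jaw deg 78.66 z [-0.001 -0.    -1.   ] F [-0.29 -0.7   0.53] w 24.0 j [ 0.33  0.5  -0.84  1.38  0.37  1.43  0.87]
t 2.35 pos [628.8 126.5 230.7] jaw deg 78.66 z [-0.001 -0.    -1.   ] F [-0.29 -0.7   0.53] w 24.0 j [ 0.33  0.5  -0.84  1.38  0.37  1.43  0.87]
```

Request:
play_rows:
  rows:
    - [[0, 1, -40], [0, 0, 0.3], 24]
    - [[0, 0, -40], [0, 0, 0], 24]
    - [[0, 0, -45], [0, 0, 0], 24]
    - [[0, 0, -15], [0, 0, 0], 24]
    - [[0, 0, 0], [0, 0, 0], 24]

```text
clock: 2.98
position: [0.629, 0.1269, 0.0916]
ee_rot: [0.772, 0.636, -0.0, 0.0]
ft_force: [-0.3, 0.1, 0.1]
grip_width: 0.28
```

```bash
python3 -c "
from h import *
st()
s=camera('scene');t=camera('top')
cv2.imwrite('pics/s3.png',cv2.resize(s[150:250,200:320],None,fx=6,fy=6,interpolation=cv2.INTER_CUBIC))
cv2.imwrite('pics/t3.png',cv2.resize(t[110:210,170:290],None,fx=6,fy=6,interpolation=cv2.INTER_CUBIC))
"
```

```text
t 2.98 pos [629.  126.9  91.6] jaw deg 78.93 z [-0.    -0.001 -1.   ] F [-0.33  0.13  0.08] w 23.9 j [ 0.31  0.61 -0.79  1.54  0.45  1.19  0.81]
```

View pics/s3.png

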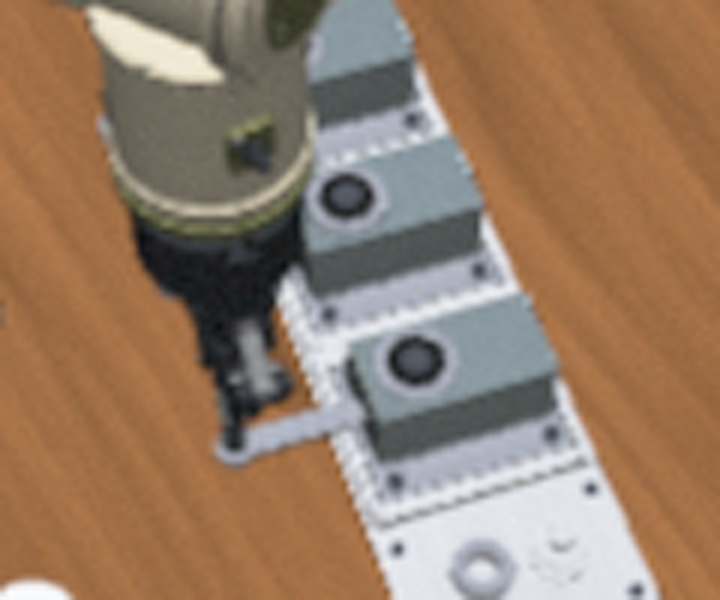

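View pics/t3.png

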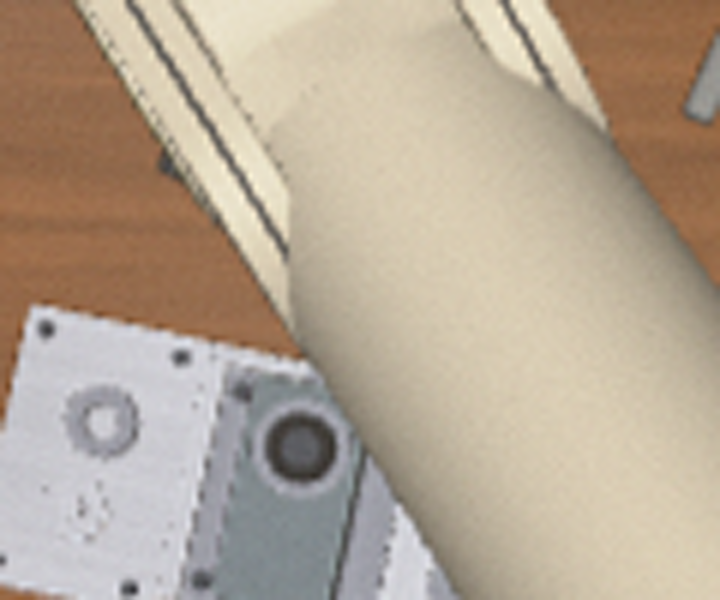

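The fingers straddle a's pin at about (232,440) in the crop, so I'll descend around it.

Request:
play_rows:
  rows:
    - [[0, 0.8, -12], [0, 0, 0], 24]
    - [[0, 0, -12], [0, 0, 0], 24]
    - [[0, 0, -12], [0, 0, 0], 24]
    - [[0, 0, -9], [0, 0, 0], 24]
    - [[0, 0, 0], [0, 0, 0], 24]
    - [[0, 0, 0], [0, 0, 0], 24]

```text
clock: 3.82
position: [0.6292, 0.1289, 0.0466]
ee_rot: [0.772, 0.636, 0.0, 0.0]
ft_force: [0.6, -0.9, -0.1]
grip_width: 0.282
```

```bash
python3 -c "
from h import *
st()
s=camera('scene')
cv2.imwrite('pics/s4.png',cv2.resize(s[180:250,210:300],None,fx=8,fy=8,interpolation=cv2.INTER_CUBIC))
"
```

```text
t 3.83 pos [629.2 128.9  46.6] jaw deg 79.02 z [ 0.  0. -1.] F [ 0.6  -0.86 -0.13] w 24.1 j [ 0.29  0.66 -0.77  1.57  0.49  1.12  0.78]
```

View pics/s4.png

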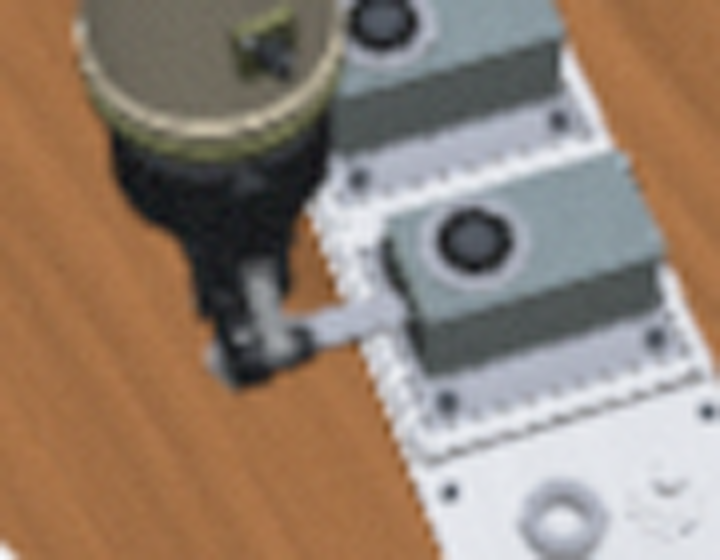

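Request:
play_rows:
  rows:
    - [[0.38, 1.96, 0], [0, 0, 0], 24]
    - [[0.38, 1.96, 0], [0, 0, 0], 24]
    - [[0, 0, 0], [0, 0, 0], 24]

```text
clock: 4.25
position: [0.6298, 0.133, 0.0465]
ee_rot: [0.771, 0.636, 0.0, -0.0]
ft_force: [-0.2, 0.8, -1.3]
grip_width: 0.284
```

Request:
play_rows:
  rows:
    - [[0.19, 0.98, 0], [0, 0, 0], 24]
    - [[0, 0, 0], [0, 0, 0], 24]

```text
clock: 4.5
position: [0.63, 0.1337, 0.0464]
ee_rot: [0.772, 0.636, 0.0, -0.0]
ft_force: [-0.1, -0.3, 0.3]
grip_width: 0.278
```

Request:
play_rows:
  rows:
    - [[0.19, 0.98, 0], [0, 0, 0], 24]
    - [[0, 0, 0], [0, 0, 0], 24]

```text
clock: 4.75
position: [0.6302, 0.1346, 0.0463]
ee_rot: [0.772, 0.636, 0.0, -0.0]
ft_force: [-0.5, -0.1, 0.1]
grip_width: 0.282
```

Request:
play_rows:
  rows:
    - [[0.19, 0.98, 0], [0, 0, 0], 24]
    - [[0, 0, 0], [0, 0, 0], 24]

```text
clock: 5.0
position: [0.6304, 0.1356, 0.0463]
ee_rot: [0.772, 0.636, 0.0, -0.0]
ft_force: [0.6, -1.3, -0.2]
grip_width: 0.281
```

Request:
play_rows:
  rows:
    - [[0.19, 0.98, 0], [0, 0, 0], 24]
    - [[0, 0, 0], [0, 0, 0], 24]

```text
clock: 5.25
position: [0.6306, 0.1365, 0.0464]
ee_rot: [0.772, 0.636, 0.0, 0.0]
ft_force: [1.2, -1.3, -0.0]
grip_width: 0.277
```

Request:
play_rows:
  rows:
    - [[0.19, 0.98, 0], [0, 0, 0], 24]
    - [[0, 0, 0], [0, 0, 0], 24]

```text
clock: 5.5
position: [0.6308, 0.1374, 0.0463]
ee_rot: [0.772, 0.636, -0.0, 0.0]
ft_force: [0.6, -2.0, 0.3]
grip_width: 0.277
```

Request:
play_rows:
  rows:
    - [[0.1, 0.5, 0], [0, 0, 0], 24]
    - [[0, 0, 0], [0, 0, 0], 24]

```text
clock: 5.75
position: [0.6309, 0.138, 0.0464]
ee_rot: [0.772, 0.636, 0.0, 0.0]
ft_force: [-0.4, -1.1, 0.7]
grip_width: 0.283
```

Request:
play_rows:
  rows:
    - [[0.1, 0.5, 0], [0, 0, 0], 24]
    - [[0, 0, 0], [0, 0, 0], 24]

```text
clock: 6.0
position: [0.631, 0.1387, 0.0464]
ee_rot: [0.771, 0.636, 0.0, -0.0]
ft_force: [-0.5, -1.8, -0.2]
grip_width: 0.284
```

Request:
play_rows:
  rows:
    - [[0.1, 0.5, 0], [0, 0, 0], 24]
    - [[0, 0, 0], [0, 0, 0], 24]

```text
clock: 6.25
position: [0.631, 0.1389, 0.0463]
ee_rot: [0.772, 0.636, -0.0, 0.0]
ft_force: [0.6, -2.6, 0.7]
grip_width: 0.278
```

Request:
play_rows:
  rows:
    - [[0.1, 0.5, 0], [0, 0, 0], 24]
    - [[0, 0, 0], [0, 0, 0], 24]

```text
clock: 6.5
position: [0.6311, 0.1393, 0.0463]
ee_rot: [0.772, 0.636, -0.0, 0.0]
ft_force: [0.4, -3.1, 0.6]
grip_width: 0.286
```

Request:
play_rows:
  rows:
    - [[0.1, 0.5, 0], [0, 0, 0], 24]
    - [[0, 0, 0], [0, 0, 0], 24]

```text
clock: 6.75
position: [0.6312, 0.1397, 0.0463]
ee_rot: [0.772, 0.636, -0.0, 0.0]
ft_force: [-0.2, -4.7, 1.8]
grip_width: 0.279
```

Request:
play_rows:
  rows:
    - [[0.05, 0.25, 0], [0, 0, 0], 24]
    - [[0, 0, 0], [0, 0, 0], 24]

```text
clock: 7.0
position: [0.6313, 0.14, 0.0463]
ee_rot: [0.772, 0.636, -0.0, 0.0]
ft_force: [-0.1, -4.8, 0.5]
grip_width: 0.281
```

Request:
play_rows:
  rows:
    - [[0, 0, 0], [0, 0, 0], 24]

```text
clock: 7.12
position: [0.6313, 0.1401, 0.0463]
ee_rot: [0.772, 0.636, -0.0, 0.0]
ft_force: [-0.0, -6.2, 1.4]
grip_width: 0.282
```

Request:
play_rows:
  rows:
    - [[0, 0, 0], [0, 0, 0], 24]

```text
clock: 7.25
position: [0.6313, 0.1401, 0.0463]
ee_rot: [0.772, 0.636, -0.0, 0.0]
ft_force: [0.8, -4.7, 1.8]
grip_width: 0.277
```

Request:
play_rows:
  rows:
    - [[-0.76, -3.9, 0], [0, 0, 0], 24]
    - [[-0.76, -3.9, 0], [0, 0, 0], 24]
    - [[-0.76, -3.9, 0], [0, 0, 0], 24]
    - [[0, 0, 0], [0, 0, 0], 24]

```text
clock: 7.75
position: [0.629, 0.1284, 0.0464]
ee_rot: [0.772, 0.636, 0.0, -0.0]
ft_force: [-0.3, 0.4, -0.6]
grip_width: 0.281
```

Request:
play_rows:
  rows:
    - [[-0.19, -0.98, 0], [0, 0, 0], 24]
    - [[0, 0, 0], [0, 0, 0], 24]

```text
clock: 8.0
position: [0.6288, 0.1277, 0.0464]
ee_rot: [0.771, 0.636, 0.0, -0.0]
ft_force: [-0.1, -0.5, 0.3]
grip_width: 0.276
```

Request:
play_rows:
  rows:
    - [[-0.19, -0.98, 0], [0, 0, 0], 24]
    - [[0, 0, 0], [0, 0, 0], 24]

```text
clock: 8.25
position: [0.6286, 0.1266, 0.0463]
ee_rot: [0.772, 0.636, 0.0, -0.0]
ft_force: [-0.1, 0.5, -0.2]
grip_width: 0.279
```

Request:
play_rows:
  rows:
    - [[-0.19, -0.98, 0], [0, 0, 0], 24]
    - [[0, 0, 0], [0, 0, 0], 24]

```text
clock: 8.5
position: [0.6285, 0.1256, 0.0463]
ee_rot: [0.772, 0.636, 0.0, -0.0]
ft_force: [0.1, 1.0, 0.4]
grip_width: 0.281
```

Request:
play_rows:
  rows:
    - [[-0.1, -0.5, 0], [0, 0, 0], 24]
    - [[0, 0, 0], [0, 0, 0], 24]

```text
clock: 8.75
position: [0.6284, 0.1251, 0.0464]
ee_rot: [0.772, 0.636, 0.0, -0.0]
ft_force: [0.9, 0.6, 1.1]
grip_width: 0.28
```

Request:
play_rows:
  rows:
    - [[-0.19, -0.98, 0], [0, 0, 0], 24]
    - [[0, 0, 0], [0, 0, 0], 24]

```text
clock: 9.0
position: [0.6282, 0.1241, 0.0464]
ee_rot: [0.772, 0.636, 0.0, -0.0]
ft_force: [0.2, 0.8, -0.1]
grip_width: 0.281
```

Request:
play_rows:
  rows:
    - [[-0.1, -0.5, 0], [0, 0, 0], 24]
    - [[0, 0, 0], [0, 0, 0], 24]

```text
clock: 9.25
position: [0.6281, 0.1236, 0.0464]
ee_rot: [0.772, 0.636, 0.0, -0.0]
ft_force: [2.0, 0.8, 1.2]
grip_width: 0.281
```

Request:
play_rows:
  rows:
    - [[-0.1, -0.5, 0], [0, 0, 0], 24]
    - [[0, 0, 0], [0, 0, 0], 24]

```text
clock: 9.5
position: [0.6279, 0.1232, 0.0463]
ee_rot: [0.772, 0.636, 0.0, -0.0]
ft_force: [0.7, -0.3, 0.4]
grip_width: 0.282
```

Request:
play_rows:
  rows:
    - [[-0.1, -0.5, 0], [0, 0, 0], 24]
    - [[0, 0, 0], [0, 0, 0], 24]

```text
clock: 9.75
position: [0.6278, 0.1228, 0.0464]
ee_rot: [0.772, 0.636, 0.0, -0.0]
ft_force: [-0.1, 0.9, -0.7]
grip_width: 0.282
```

Request:
play_rows:
  rows:
    - [[-0.1, -0.5, 0], [0, 0, 0], 24]
    - [[0, 0, 0], [0, 0, 0], 24]

```text
clock: 10.0
position: [0.6278, 0.1223, 0.0464]
ee_rot: [0.772, 0.636, 0.0, -0.0]
ft_force: [1.4, 1.2, -0.8]
grip_width: 0.282
```

Request:
play_rows:
  rows:
    - [[-0.1, -0.5, 0], [0, 0, 0], 24]
    - [[0, 0, 0], [0, 0, 0], 24]

```text
clock: 10.25
position: [0.6276, 0.1217, 0.0463]
ee_rot: [0.772, 0.636, 0.0, -0.0]
ft_force: [0.8, 2.2, -0.1]
grip_width: 0.283
```

Request:
play_rows:
  rows:
    - [[-0.1, -0.5, 0], [0, 0, 0], 24]
    - [[0, 0, 0], [0, 0, 0], 24]

```text
clock: 10.5
position: [0.6275, 0.1211, 0.0463]
ee_rot: [0.772, 0.636, 0.0, -0.0]
ft_force: [0.6, 1.9, 0.4]
grip_width: 0.28
```

Request:
play_rows:
  rows:
    - [[-0.1, -0.5, 0], [0, 0, 0], 24]
    - [[0, 0, 0], [0, 0, 0], 24]

```text
clock: 10.75
position: [0.6274, 0.1206, 0.0464]
ee_rot: [0.772, 0.636, 0.0, -0.0]
ft_force: [0.4, 1.2, -0.0]
grip_width: 0.28
```

Request:
play_rows:
  rows:
    - [[-0.1, -0.5, 0], [0, 0, 0], 24]
    - [[0, 0, 0], [0, 0, 0], 24]

```text
clock: 11.0
position: [0.6273, 0.1202, 0.0463]
ee_rot: [0.772, 0.636, -0.0, -0.0]
ft_force: [1.3, 0.9, 0.6]
grip_width: 0.278
```

Request:
play_rows:
  rows:
    - [[-0.1, -0.5, 0], [0, 0, 0], 24]
    - [[0, 0, 0], [0, 0, 0], 24]

```text
clock: 11.25
position: [0.6272, 0.1196, 0.0464]
ee_rot: [0.772, 0.636, 0.0, -0.0]
ft_force: [0.3, 1.3, 0.8]
grip_width: 0.282
```

Request:
play_rows:
  rows:
    - [[-0.1, -0.5, 0], [0, 0, 0], 24]
    - [[0, 0, 0], [0, 0, 0], 24]

```text
clock: 11.5
position: [0.6271, 0.1191, 0.0463]
ee_rot: [0.772, 0.636, 0.0, -0.0]
ft_force: [0.9, 1.7, -0.0]
grip_width: 0.285
```

Request:
play_rows:
  rows:
    - [[-0.1, -0.5, 0], [0, 0, 0], 24]
    - [[0, 0, 0], [0, 0, 0], 24]

```text
clock: 11.75
position: [0.627, 0.1187, 0.0463]
ee_rot: [0.772, 0.636, -0.0, -0.0]
ft_force: [1.6, 1.3, 0.7]
grip_width: 0.279
```

```bash
python3 -c "
from h import *
st()
s=camera('scene')
cv2.imwrite('pics/s5.png',cv2.resize(s[180:250,210:300],None,fx=8,fy=8,interpolation=cv2.INTER_CUBIC))
"
```

```text
t 11.75 pos [627.  118.7  46.3] jaw deg 79.01 z [-0.  0. -1.] F [1.59 1.33 0.68] w 23.8 j [ 0.31  0.65 -0.77  1.58  0.49  1.11  0.8 ]
```

View pics/s5.png

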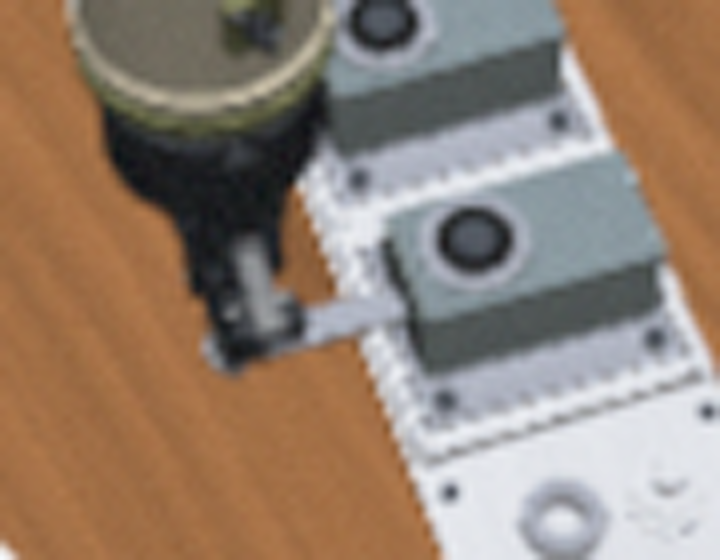

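Request:
play_rows:
  rows:
    - [[-0.1, -0.5, 0], [0, 0, 0], 24]
    - [[0, 0, 0], [0, 0, 0], 24]

```text
clock: 12.05
position: [0.627, 0.1183, 0.0464]
ee_rot: [0.772, 0.636, 0.0, -0.0]
ft_force: [0.7, 2.4, 0.7]
grip_width: 0.281
```

Request:
play_rows:
  rows:
    - [[-0.1, -0.5, 0], [0, 0, 0], 24]
    - [[0, 0, 0], [0, 0, 0], 24]

```text
clock: 12.3
position: [0.6269, 0.1179, 0.0464]
ee_rot: [0.771, 0.636, 0.0, -0.0]
ft_force: [1.5, 2.9, 0.2]
grip_width: 0.282
```

Request:
play_rows:
  rows:
    - [[-0.1, -0.5, 0], [0, 0, 0], 24]
    - [[0, 0, 0], [0, 0, 0], 24]

```text
clock: 12.55
position: [0.6268, 0.1175, 0.0464]
ee_rot: [0.771, 0.636, 0.0, -0.0]
ft_force: [2.1, 4.3, -0.6]
grip_width: 0.28
```

Request:
play_rows:
  rows:
    - [[-0.1, -0.5, 0], [0, 0, 0], 24]
    - [[0, 0, 0], [0, 0, 0], 24]

```text
clock: 12.8
position: [0.6267, 0.1171, 0.0464]
ee_rot: [0.771, 0.636, 0.0, -0.0]
ft_force: [1.7, 4.1, -0.9]
grip_width: 0.286
```

Request:
play_rows:
  rows:
    - [[-0.05, -0.25, 0], [0, 0, 0], 24]
    - [[0, 0, 0], [0, 0, 0], 24]

```text
clock: 13.05
position: [0.6267, 0.1171, 0.0465]
ee_rot: [0.771, 0.636, 0.0, -0.0]
ft_force: [2.3, 5.1, -0.4]
grip_width: 0.277
```

Request:
play_rows:
  rows:
    - [[0, 0, 0], [0, 0, 0], 24]

```text
clock: 13.18
position: [0.6267, 0.117, 0.0465]
ee_rot: [0.771, 0.636, 0.001, -0.0]
ft_force: [2.1, 4.5, -0.3]
grip_width: 0.281
```

Request:
play_rows:
  rows:
    - [[1, 5, 0], [0, 0, 0], 24]
    - [[0, 0, 23], [0, 0, 0], 24]
    - [[0, 0, 23], [0, 0, 0], 24]
    - [[-6, -31.5, 0], [0, 0, 0], 24]
    - [[-6, -31.5, 0], [0, 0, 0], 24]
    - [[-6, -31.6, 0], [0, 0, 0], 24]
    - [[0, 0, 0], [0, 0, 0], 24]
    - [[0, 0, 0], [0, 0, 0], 24]

```text
clock: 14.18
position: [0.61, 0.0272, 0.0937]
ee_rot: [0.772, 0.636, 0.001, 0.0]
ft_force: [-0.3, -0.1, -0.0]
grip_width: 0.281
```

```bash
python3 -c "
from h import *
st()
s=camera('scene')
cv2.imwrite('pics/s6.png',cv2.resize(s[140:250,200:300],None,fx=5,fy=5,interpolation=cv2.INTER_CUBIC))
"
```

```text
t 14.18 pos [610.   27.2  93.7] jaw deg 79.01 z [ 0.001  0.    -1.   ] F [-0.32 -0.09 -0.03] w 24.0 j [ 0.49  0.54 -0.8   1.62  0.42  1.15  0.97]
```

View pics/s6.png

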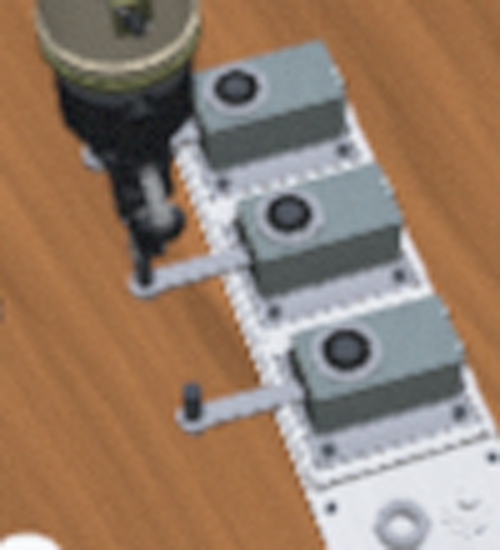

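Request:
play_rows:
  rows:
    - [[0, 0, -16], [0, 0, 0], 24]
    - [[0, 0, -16], [0, 0, 0], 24]
    - [[0, 0, -15], [0, 0, 0], 24]
    - [[0, 0, 0], [0, 0, 0], 24]
    - [[0.5, 2.5, 0], [0, 0, 0], 24]
    - [[0.5, 2.5, 0], [0, 0, 0], 24]
    - [[0, 0, 0], [0, 0, 0], 24]

```text
clock: 15.1
position: [0.6109, 0.0322, 0.0458]
ee_rot: [0.771, 0.636, 0.0, 0.0]
ft_force: [-0.7, -0.1, 0.4]
grip_width: 0.277
```

Request:
play_rows:
  rows:
    - [[0.19, 0.98, 0], [0, 0, 0], 24]
    - [[0, 0, 0], [0, 0, 0], 24]

```text
clock: 15.35
position: [0.6109, 0.0328, 0.0455]
ee_rot: [0.772, 0.636, 0.0, 0.0]
ft_force: [0.1, -0.5, -0.3]
grip_width: 0.279
```

Request:
play_rows:
  rows:
    - [[0.19, 0.98, 0], [0, 0, 0], 24]
    - [[0, 0, 0], [0, 0, 0], 24]

```text
clock: 15.6
position: [0.611, 0.0338, 0.0454]
ee_rot: [0.772, 0.636, 0.0, -0.0]
ft_force: [-1.0, -1.8, -0.2]
grip_width: 0.283
```

Request:
play_rows:
  rows:
    - [[0.19, 0.98, 0], [0, 0, 0], 24]
    - [[0, 0, 0], [0, 0, 0], 24]

```text
clock: 15.85
position: [0.6112, 0.0349, 0.0453]
ee_rot: [0.771, 0.636, 0.0, -0.0]
ft_force: [-0.1, -0.1, -0.9]
grip_width: 0.282
```

Request:
play_rows:
  rows:
    - [[0.1, 0.5, 0], [0, 0, 0], 24]
    - [[0, 0, 0], [0, 0, 0], 24]

```text
clock: 16.1
position: [0.6113, 0.0353, 0.0453]
ee_rot: [0.772, 0.636, 0.0, -0.0]
ft_force: [0.3, -1.5, 0.4]
grip_width: 0.279
```

Request:
play_rows:
  rows:
    - [[0.1, 0.5, 0], [0, 0, 0], 24]
    - [[0, 0, 0], [0, 0, 0], 24]

```text
clock: 16.35
position: [0.6114, 0.0358, 0.0453]
ee_rot: [0.772, 0.636, 0.0, -0.0]
ft_force: [0.3, -0.5, -0.2]
grip_width: 0.279
```

Request:
play_rows:
  rows:
    - [[0.19, 0.98, 0], [0, 0, 0], 24]
    - [[0, 0, 0], [0, 0, 0], 24]

```text
clock: 16.6
position: [0.6116, 0.0369, 0.0453]
ee_rot: [0.771, 0.636, 0.0, -0.0]
ft_force: [0.9, -0.7, -0.6]
grip_width: 0.285
```

Request:
play_rows:
  rows:
    - [[0.1, 0.5, 0], [0, 0, 0], 24]
    - [[0, 0, 0], [0, 0, 0], 24]

```text
clock: 16.85
position: [0.6116, 0.0373, 0.0453]
ee_rot: [0.772, 0.636, 0.0, -0.0]
ft_force: [0.4, -0.9, -0.5]
grip_width: 0.278
```

Request:
play_rows:
  rows:
    - [[0.1, 0.5, 0], [0, 0, 0], 24]
    - [[0, 0, 0], [0, 0, 0], 24]

```text
clock: 17.1
position: [0.6118, 0.0378, 0.0454]
ee_rot: [0.772, 0.636, 0.0, -0.0]
ft_force: [-0.5, -0.6, 0.9]
grip_width: 0.284
```

Request:
play_rows:
  rows:
    - [[0.1, 0.5, 0], [0, 0, 0], 24]
    - [[0, 0, 0], [0, 0, 0], 24]

```text
clock: 17.35
position: [0.6118, 0.0383, 0.0453]
ee_rot: [0.772, 0.636, 0.0, -0.0]
ft_force: [0.2, 0.5, 0.5]
grip_width: 0.279
```

Request:
play_rows:
  rows:
    - [[0.1, 0.5, 0], [0, 0, 0], 24]
    - [[0, 0, 0], [0, 0, 0], 24]

```text
clock: 17.6
position: [0.612, 0.0389, 0.0453]
ee_rot: [0.771, 0.636, 0.0, -0.0]
ft_force: [0.1, -0.7, -0.9]
grip_width: 0.278
```

Request:
play_rows:
  rows:
    - [[0.1, 0.5, 0], [0, 0, 0], 24]
    - [[0.1, 0.5, 0], [0, 0, 0], 24]
    - [[0, 0, 0], [0, 0, 0], 24]

```text
clock: 17.98
position: [0.6121, 0.0399, 0.0453]
ee_rot: [0.771, 0.636, 0.0, -0.0]
ft_force: [0.9, -0.4, -0.0]
grip_width: 0.279
```

Request:
play_rows:
  rows:
    - [[0.1, 0.5, 0], [0, 0, 0], 24]
    - [[0.1, 0.5, 0], [0, 0, 0], 24]
    - [[0, 0, 0], [0, 0, 0], 24]

```text
clock: 18.35
position: [0.6123, 0.0408, 0.0453]
ee_rot: [0.772, 0.636, 0.0, -0.0]
ft_force: [-0.0, -1.0, 0.2]
grip_width: 0.285
```

Request:
play_rows:
  rows:
    - [[0.1, 0.5, 0], [0, 0, 0], 24]
    - [[0.1, 0.5, 0], [0, 0, 0], 24]
    - [[0, 0, 0], [0, 0, 0], 24]

```text
clock: 18.73
position: [0.6126, 0.0418, 0.0453]
ee_rot: [0.772, 0.636, 0.0, -0.0]
ft_force: [-1.5, -0.8, -0.3]
grip_width: 0.277
```

Request:
play_rows:
  rows:
    - [[0.1, 0.5, 0], [0, 0, 0], 24]
    - [[0.1, 0.5, 0], [0, 0, 0], 24]
    - [[0, 0, 0], [0, 0, 0], 24]

```text
clock: 19.1
position: [0.6128, 0.0428, 0.0453]
ee_rot: [0.772, 0.636, 0.0, -0.0]
ft_force: [-0.2, -0.8, -0.6]
grip_width: 0.282
```

Request:
play_rows:
  rows:
    - [[0.19, 0.98, 0], [0, 0, 0], 24]
    - [[0.19, 0.98, 0], [0, 0, 0], 24]
    - [[0.19, 0.98, 0], [0, 0, 0], 24]
    - [[0, 0, 0], [0, 0, 0], 24]

```text
clock: 19.6
position: [0.6133, 0.0457, 0.0453]
ee_rot: [0.772, 0.636, -0.0, -0.0]
ft_force: [-0.4, -1.0, 0.1]
grip_width: 0.282
```

Request:
play_rows:
  rows:
    - [[0.19, 0.98, 0], [0, 0, 0], 24]
    - [[0, 0, 0], [0, 0, 0], 24]

```text
clock: 19.85
position: [0.6135, 0.0467, 0.0453]
ee_rot: [0.772, 0.636, -0.0, -0.0]
ft_force: [-1.4, -2.0, 0.6]
grip_width: 0.278
```

Request:
play_rows:
  rows:
    - [[0.19, 0.98, 0], [0, 0, 0], 24]
    - [[0, 0, 0], [0, 0, 0], 24]

```text
clock: 20.1
position: [0.6137, 0.0478, 0.0453]
ee_rot: [0.772, 0.636, -0.0, -0.0]
ft_force: [-1.0, -1.6, -0.6]
grip_width: 0.28
```

Request:
play_rows:
  rows:
    - [[0.1, 0.5, 0], [0, 0, 0], 24]
    - [[0, 0, 0], [0, 0, 0], 24]

```text
clock: 20.35
position: [0.6137, 0.048, 0.0453]
ee_rot: [0.772, 0.636, -0.0, -0.0]
ft_force: [-1.8, -1.2, 0.4]
grip_width: 0.277
```

Request:
play_rows:
  rows:
    - [[0.1, 0.5, 0], [0, 0, 0], 24]
    - [[0, 0, 0], [0, 0, 0], 24]

```text
clock: 20.6
position: [0.6138, 0.0484, 0.0452]
ee_rot: [0.772, 0.636, -0.0, -0.0]
ft_force: [-1.4, -1.9, 1.2]
grip_width: 0.279
```

Request:
play_rows:
  rows:
    - [[0.1, 0.5, 0], [0, 0, 0], 24]
    - [[0, 0, 0], [0, 0, 0], 24]

```text
clock: 20.85
position: [0.6139, 0.0489, 0.0453]
ee_rot: [0.772, 0.636, -0.0, 0.0]
ft_force: [-1.9, -3.9, -0.1]
grip_width: 0.276
```

Request:
play_rows:
  rows:
    - [[0.1, 0.5, 0], [0, 0, 0], 24]
    - [[0, 0, 0], [0, 0, 0], 24]

```text
clock: 21.1
position: [0.614, 0.0493, 0.0452]
ee_rot: [0.772, 0.636, -0.0, 0.0]
ft_force: [-2.2, -4.1, -0.4]
grip_width: 0.281
```

Request:
play_rows:
  rows:
    - [[0, 0, 0], [0, 0, 0], 24]

```text
clock: 21.22
position: [0.614, 0.0493, 0.0452]
ee_rot: [0.772, 0.636, -0.0, 0.0]
ft_force: [-3.3, -4.2, 0.3]
grip_width: 0.278
```

Request:
play_rows:
  rows:
    - [[0.07, 0.35, 0], [0, 0, 0], 24]
    - [[0, 0, 0], [0, 0, 0], 24]

```text
clock: 21.48
position: [0.614, 0.0495, 0.0452]
ee_rot: [0.772, 0.636, -0.0, 0.0]
ft_force: [-2.7, -5.4, 0.6]
grip_width: 0.28
```

Request:
play_rows:
  rows:
    - [[0, 0, 0], [0, 0, 0], 24]

```text
clock: 21.6
position: [0.614, 0.0495, 0.0452]
ee_rot: [0.772, 0.636, -0.0, 0.0]
ft_force: [-2.3, -5.7, -0.6]
grip_width: 0.282
```

Request:
play_rows:
  rows:
    - [[-0.76, -3.9, 0], [0, 0, 0], 24]
    - [[-0.76, -3.9, 0], [0, 0, 0], 24]
    - [[-0.5, -2.5, 0], [0, 0, 0], 24]
    - [[-0.38, -1.96, 0], [0, 0, 0], 24]
    - [[-0.38, -1.96, 0], [0, 0, 0], 24]
    - [[-0.38, -1.96, 0], [0, 0, 0], 24]
    - [[-0.38, -1.96, 0], [0, 0, 0], 24]
    - [[-0.38, -1.96, 0], [0, 0, 0], 24]
    - [[-0.38, -1.96, 0], [0, 0, 0], 24]
    - [[0, 0, 0], [0, 0, 0], 24]

```text
clock: 22.85
position: [0.6098, 0.0277, 0.0453]
ee_rot: [0.772, 0.636, -0.0, -0.0]
ft_force: [0.2, -0.7, -1.0]
grip_width: 0.282
```

Request:
play_rows:
  rows:
    - [[-0.38, -1.96, 0], [0, 0, 0], 24]
    - [[-0.38, -1.96, 0], [0, 0, 0], 24]
    - [[-0.38, -1.96, 0], [0, 0, 0], 24]
    - [[-0.38, -1.96, 0], [0, 0, 0], 24]
    - [[-0.38, -1.96, 0], [0, 0, 0], 24]
    - [[-0.38, -1.96, 0], [0, 0, 0], 24]
    - [[-0.38, -1.96, 0], [0, 0, 0], 24]
    - [[0, 0, 0], [0, 0, 0], 24]

```text
clock: 23.85
position: [0.6071, 0.014, 0.0453]
ee_rot: [0.772, 0.636, -0.0, -0.0]
ft_force: [0.0, 0.1, -0.9]
grip_width: 0.283
```

Request:
play_rows:
  rows:
    - [[-0.19, -0.98, 0], [0, 0, 0], 24]
    - [[-0.19, -0.98, 0], [0, 0, 0], 24]
    - [[0, 0, 0], [0, 0, 0], 24]

```text
clock: 24.22
position: [0.6068, 0.0122, 0.0453]
ee_rot: [0.772, 0.636, -0.0, -0.0]
ft_force: [0.1, -0.5, 0.2]
grip_width: 0.28
```

Request:
play_rows:
  rows:
    - [[-0.19, -0.98, 0], [0, 0, 0], 24]
    - [[-0.19, -0.98, 0], [0, 0, 0], 24]
    - [[0, 0, 0], [0, 0, 0], 24]

```text
clock: 24.6
position: [0.6064, 0.0101, 0.0453]
ee_rot: [0.772, 0.636, -0.0, -0.0]
ft_force: [-0.2, 0.4, 0.4]
grip_width: 0.283
```

Request:
play_rows:
  rows:
    - [[-0.19, -0.98, 0], [0, 0, 0], 24]
    - [[-0.19, -0.98, 0], [0, 0, 0], 24]
    - [[0, 0, 0], [0, 0, 0], 24]

```text
clock: 24.98
position: [0.606, 0.0082, 0.0453]
ee_rot: [0.772, 0.636, -0.0, -0.0]
ft_force: [-0.6, -0.1, -0.5]
grip_width: 0.283
```

Request:
play_rows:
  rows:
    - [[-0.19, -0.98, 0], [0, 0, 0], 24]
    - [[0, 0, 0], [0, 0, 0], 24]

```text
clock: 25.22
position: [0.6059, 0.0075, 0.0453]
ee_rot: [0.772, 0.636, 0.0, -0.0]
ft_force: [-0.1, 1.2, -0.9]
grip_width: 0.28
```

Request:
play_rows:
  rows:
    - [[-0.19, -0.98, 0], [0, 0, 0], 24]
    - [[0, 0, 0], [0, 0, 0], 24]

```text
clock: 25.48
position: [0.6056, 0.0064, 0.0453]
ee_rot: [0.772, 0.636, 0.0, -0.0]
ft_force: [-0.5, 0.9, -0.0]
grip_width: 0.284
```

Request:
play_rows:
  rows:
    - [[-0.19, -0.98, 0], [0, 0, 0], 24]
    - [[0, 0, 0], [0, 0, 0], 24]

```text
clock: 25.72
position: [0.6055, 0.0054, 0.0453]
ee_rot: [0.772, 0.636, -0.0, -0.0]
ft_force: [-0.0, 0.6, -0.0]
grip_width: 0.286
```

Request:
play_rows:
  rows:
    - [[-0.19, -0.98, 0], [0, 0, 0], 24]
    - [[0, 0, 0], [0, 0, 0], 24]

```text
clock: 25.98
position: [0.6053, 0.0043, 0.0453]
ee_rot: [0.772, 0.636, -0.0, -0.0]
ft_force: [-0.7, 1.5, -0.4]
grip_width: 0.28
```

Request:
play_rows:
  rows:
    - [[-0.19, -0.98, 0], [0, 0, 0], 24]
    - [[0, 0, 0], [0, 0, 0], 24]

```text
clock: 26.22
position: [0.6051, 0.0034, 0.0453]
ee_rot: [0.772, 0.636, 0.0, -0.0]
ft_force: [-1.1, 1.4, -0.2]
grip_width: 0.28
```

Request:
play_rows:
  rows:
    - [[-0.1, -0.5, 0], [0, 0, 0], 24]
    - [[0, 0, 0], [0, 0, 0], 24]

```text
clock: 26.48
position: [0.605, 0.0031, 0.0453]
ee_rot: [0.771, 0.636, 0.0, -0.0]
ft_force: [-0.4, 2.4, -1.0]
grip_width: 0.281
```

Request:
play_rows:
  rows:
    - [[-0.1, -0.5, 0], [0, 0, 0], 24]
    - [[0, 0, 0], [0, 0, 0], 24]

```text
clock: 26.72
position: [0.6049, 0.0028, 0.0453]
ee_rot: [0.771, 0.636, 0.0, -0.0]
ft_force: [-1.1, 2.1, -1.5]
grip_width: 0.281
```

Request:
play_rows:
  rows:
    - [[-0.1, -0.5, 0], [0, 0, 0], 24]
    - [[0, 0, 0], [0, 0, 0], 24]

```text
clock: 26.98
position: [0.6048, 0.0023, 0.0453]
ee_rot: [0.771, 0.636, 0.0, -0.0]
ft_force: [-0.6, 5.2, -0.1]
grip_width: 0.28
```

Request:
play_rows:
  rows:
    - [[-0.1, -0.5, 0], [0, 0, 0], 24]
    - [[0, 0, 0], [0, 0, 0], 24]

```text
clock: 27.22
position: [0.6047, 0.0019, 0.0453]
ee_rot: [0.771, 0.636, 0.0, -0.0]
ft_force: [-0.4, 5.8, -0.8]
grip_width: 0.281
```

Request:
play_rows:
  rows:
    - [[-0.1, -0.5, 0], [0, 0, 0], 24]
    - [[0, 0, 0], [0, 0, 0], 24]

```text
clock: 27.48
position: [0.6046, 0.0017, 0.0453]
ee_rot: [0.771, 0.636, 0.0, -0.0]
ft_force: [0.1, 6.9, -1.6]
grip_width: 0.282
```

Request:
play_rows:
  rows:
    - [[1, 5, 0], [0, 0, 0], 24]
    - [[0, 0, 24], [0, 0, 0], 24]
    - [[0, 0, 24], [0, 0, 0], 24]
    - [[-5.4, -27, 0], [0, 0, 0], 24]
    - [[-5.4, -27, 0], [0, 0, 0], 24]
    - [[-5.4, -26.8, 0], [0, 0, 0], 24]
    - [[0, 0, 0], [0, 0, 0], 24]
    - [[0, 0, 0], [0, 0, 0], 24]

```text
clock: 28.48
position: [0.5896, -0.0748, 0.0935]
ee_rot: [0.772, 0.636, 0.0, 0.0]
ft_force: [0.5, 0.6, 0.1]
grip_width: 0.285
```

```bash
python3 -c "
from h import *
st()
s=camera('scene')
cv2.imwrite('pics/s7.png',cv2.resize(s[130:250,200:300],None,fx=5,fy=5,interpolation=cv2.INTER_CUBIC))
"
```

```text
t 28.48 pos [589.6 -74.8  93.5] jaw deg 79.00 z [ 0. -0. -1.] F [0.47 0.6  0.12] w 24.3 j [ 0.67  0.5  -0.79  1.67  0.39  1.13  1.15]
```

View pics/s7.png

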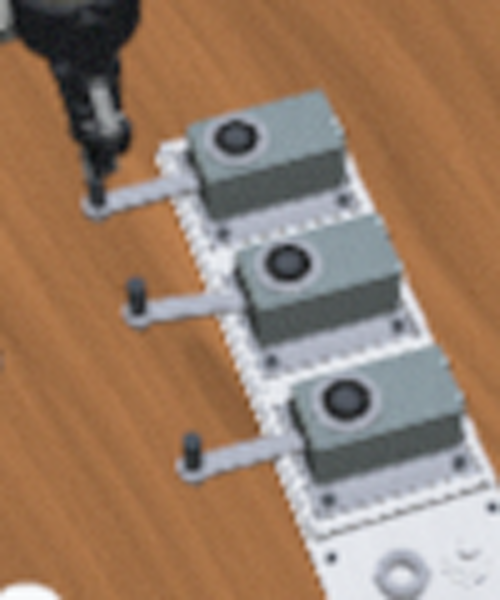

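Request:
play_rows:
  rows:
    - [[0, 1, -16], [0, 0, 0], 24]
    - [[0, 0, -16], [0, 0, 0], 24]
    - [[0, 0, -15], [0, 0, 0], 24]
    - [[0, 0, 0], [0, 0, 0], 24]
    - [[0.5, 2.5, 0], [0, 0, 0], 24]
    - [[0.5, 2.5, 0], [0, 0, 0], 24]
    - [[0, 0, 0], [0, 0, 0], 24]

```text
clock: 29.4
position: [0.5908, -0.0687, 0.0468]
ee_rot: [0.771, 0.636, 0.0, 0.0]
ft_force: [-0.6, 0.0, 0.4]
grip_width: 0.278
```

Request:
play_rows:
  rows:
    - [[0.19, 0.98, 0], [0, 0, 0], 24]
    - [[0.19, 0.98, 0], [0, 0, 0], 24]
    - [[0, 0, 0], [0, 0, 0], 24]

```text
clock: 29.78
position: [0.591, -0.0672, 0.0466]
ee_rot: [0.772, 0.636, 0.0, 0.0]
ft_force: [0.3, -4.2, 1.3]
grip_width: 0.28
```

Request:
play_rows:
  rows:
    - [[0.19, 0.98, 0], [0, 0, 0], 24]
    - [[0, 0, 0], [0, 0, 0], 24]

```text
clock: 30.02
position: [0.5912, -0.0664, 0.0465]
ee_rot: [0.772, 0.636, -0.0, 0.0]
ft_force: [0.1, -4.1, 2.4]
grip_width: 0.282
```

Request:
play_rows:
  rows:
    - [[0.19, 0.98, 0], [0, 0, 0], 24]
    - [[0, 0, 0], [0, 0, 0], 24]

```text
clock: 30.28
position: [0.5914, -0.0658, 0.0465]
ee_rot: [0.772, 0.636, -0.0, 0.0]
ft_force: [1.3, -5.3, 2.6]
grip_width: 0.278
```

Request:
play_rows:
  rows:
    - [[0.1, 0.5, 0], [0, 0, 0], 24]
    - [[0, 0, 0], [0, 0, 0], 24]

```text
clock: 30.52
position: [0.5915, -0.0655, 0.0464]
ee_rot: [0.772, 0.636, -0.0, 0.001]
ft_force: [0.4, -6.8, 1.9]
grip_width: 0.281
```

Request:
play_rows:
  rows:
    - [[0.1, 0.5, 0], [0, 0, 0], 24]
    - [[0, 0, 0], [0, 0, 0], 24]

```text
clock: 30.78
position: [0.5916, -0.0653, 0.0464]
ee_rot: [0.772, 0.636, -0.0, 0.001]
ft_force: [0.8, -7.6, 2.3]
grip_width: 0.279
```

Request:
play_rows:
  rows:
    - [[0.1, 0.5, 0], [0, 0, 0], 24]
    - [[0, 0, 0], [0, 0, 0], 24]

```text
clock: 31.02
position: [0.5916, -0.065, 0.0464]
ee_rot: [0.772, 0.636, -0.0, 0.001]
ft_force: [0.5, -7.7, 2.5]
grip_width: 0.281
```

Request:
play_rows:
  rows:
    - [[-0.15, -0.75, 0], [0, 0, 0], 24]
    - [[0, 0, 0], [0, 0, 0], 24]

```text
clock: 31.28
position: [0.5916, -0.0654, 0.0465]
ee_rot: [0.772, 0.636, -0.0, 0.001]
ft_force: [0.5, -8.6, 2.4]
grip_width: 0.281
```

Request:
play_rows:
  rows:
    - [[0, 0, 0], [0, 0, 0], 24]

```text
clock: 31.4
position: [0.5916, -0.0654, 0.0465]
ee_rot: [0.772, 0.636, -0.0, 0.001]
ft_force: [1.2, -8.1, 2.5]
grip_width: 0.283
```

Request:
play_rows:
  rows:
    - [[-0.76, -3.9, 0], [0, 0, 0], 24]
    - [[-0.76, -3.9, 0], [0, 0, 0], 24]
    - [[-0.76, -3.9, 0], [0, 0, 0], 24]
    - [[0, 0, 0], [0, 0, 0], 24]

```text
clock: 31.9
position: [0.5888, -0.076, 0.0462]
ee_rot: [0.772, 0.636, -0.0, -0.0]
ft_force: [0.3, -0.8, -0.2]
grip_width: 0.279
```

Request:
play_rows:
  rows:
    - [[-0.19, -0.98, 0], [0, 0, 0], 24]
    - [[-0.19, -0.98, 0], [0, 0, 0], 24]
    - [[0, 0, 0], [0, 0, 0], 24]

```text
clock: 32.28
position: [0.5887, -0.0778, 0.0463]
ee_rot: [0.772, 0.636, 0.0, -0.0]
ft_force: [-0.6, -0.2, -0.1]
grip_width: 0.279
```

Request:
play_rows:
  rows:
    - [[-0.19, -0.98, 0], [0, 0, 0], 24]
    - [[0, 0, 0], [0, 0, 0], 24]

```text
clock: 32.52
position: [0.5885, -0.0789, 0.0463]
ee_rot: [0.772, 0.636, 0.0, -0.0]
ft_force: [0.1, 0.3, -0.4]
grip_width: 0.285
```

Request:
play_rows:
  rows:
    - [[-0.19, -0.98, 0], [0, 0, 0], 24]
    - [[0, 0, 0], [0, 0, 0], 24]

```text
clock: 32.78
position: [0.5883, -0.0798, 0.0463]
ee_rot: [0.772, 0.636, 0.0, -0.0]
ft_force: [-1.1, -0.3, 0.2]
grip_width: 0.285
```

Request:
play_rows:
  rows:
    - [[-0.19, -0.98, 0], [0, 0, 0], 24]
    - [[0, 0, 0], [0, 0, 0], 24]

```text
clock: 33.02
position: [0.5881, -0.0809, 0.0463]
ee_rot: [0.772, 0.636, 0.0, -0.0]
ft_force: [0.3, -0.5, 0.0]
grip_width: 0.282
```

Request:
play_rows:
  rows:
    - [[-0.1, -0.5, 0], [0, 0, 0], 24]
    - [[0, 0, 0], [0, 0, 0], 24]

```text
clock: 33.28
position: [0.588, -0.0813, 0.0463]
ee_rot: [0.772, 0.636, 0.0, -0.0]
ft_force: [-0.3, 0.6, 0.2]
grip_width: 0.282
```

Request:
play_rows:
  rows:
    - [[-0.1, -0.5, 0], [0, 0, 0], 24]
    - [[0, 0, 0], [0, 0, 0], 24]

```text
clock: 33.52
position: [0.5879, -0.0818, 0.0464]
ee_rot: [0.772, 0.636, 0.0, -0.0]
ft_force: [0.4, 1.5, -0.2]
grip_width: 0.28
```

Request:
play_rows:
  rows:
    - [[-0.1, -0.5, 0], [0, 0, 0], 24]
    - [[0, 0, 0], [0, 0, 0], 24]

```text
clock: 33.78
position: [0.5878, -0.0823, 0.0464]
ee_rot: [0.772, 0.636, 0.0, 0.0]
ft_force: [1.0, -0.4, -0.2]
grip_width: 0.282
```

Request:
play_rows:
  rows:
    - [[-0.1, -0.5, 0], [0, 0, 0], 24]
    - [[-0.1, -0.5, 0], [0, 0, 0], 24]
    - [[0, 0, 0], [0, 0, 0], 24]

```text
clock: 34.15
position: [0.5877, -0.0832, 0.0464]
ee_rot: [0.772, 0.636, 0.0, -0.0]
ft_force: [1.5, -0.1, 0.9]
grip_width: 0.277
```

Request:
play_rows:
  rows:
    - [[-0.1, -0.5, 0], [0, 0, 0], 24]
    - [[0, 0, 0], [0, 0, 0], 24]

```text
clock: 34.4
position: [0.5876, -0.0837, 0.0464]
ee_rot: [0.772, 0.636, 0.0, -0.0]
ft_force: [0.9, 1.7, 0.3]
grip_width: 0.28
```

Request:
play_rows:
  rows:
    - [[-0.1, -0.5, 0], [0, 0, 0], 24]
    - [[0, 0, 0], [0, 0, 0], 24]

```text
clock: 34.65
position: [0.5874, -0.0843, 0.0464]
ee_rot: [0.772, 0.636, 0.0, -0.0]
ft_force: [1.7, 1.4, 0.2]
grip_width: 0.283
```

Request:
play_rows:
  rows:
    - [[-0.1, -0.5, 0], [0, 0, 0], 24]
    - [[0, 0, 0], [0, 0, 0], 24]

```text
clock: 34.9
position: [0.5873, -0.0848, 0.0464]
ee_rot: [0.772, 0.636, 0.0, -0.0]
ft_force: [0.7, -0.0, 0.4]
grip_width: 0.282
```

Request:
play_rows:
  rows:
    - [[-0.1, -0.5, 0], [0, 0, 0], 24]
    - [[-0.1, -0.5, 0], [0, 0, 0], 24]
    - [[0, 0, 0], [0, 0, 0], 24]

```text
clock: 35.28
position: [0.5871, -0.0859, 0.0463]
ee_rot: [0.772, 0.636, -0.0, -0.0]
ft_force: [0.8, 2.8, -0.5]
grip_width: 0.281
```

Request:
play_rows:
  rows:
    - [[-0.1, -0.5, 0], [0, 0, 0], 24]
    - [[0, 0, 0], [0, 0, 0], 24]

```text
clock: 35.52
position: [0.587, -0.0863, 0.0463]
ee_rot: [0.772, 0.636, -0.0, -0.0]
ft_force: [0.4, 1.3, 0.1]
grip_width: 0.283
```

Request:
play_rows:
  rows:
    - [[-0.1, -0.5, 0], [0, 0, 0], 24]
    - [[0, 0, 0], [0, 0, 0], 24]

```text
clock: 35.78
position: [0.5869, -0.0868, 0.0463]
ee_rot: [0.772, 0.636, 0.0, -0.0]
ft_force: [1.6, 1.3, -0.5]
grip_width: 0.28
```

Request:
play_rows:
  rows:
    - [[-0.1, -0.5, 0], [0, 0, 0], 24]
    - [[0, 0, 0], [0, 0, 0], 24]

```text
clock: 36.02
position: [0.5868, -0.0873, 0.0463]
ee_rot: [0.772, 0.636, 0.0, -0.0]
ft_force: [1.0, 1.2, 0.7]
grip_width: 0.288
```

Request:
play_rows:
  rows:
    - [[-0.1, -0.5, 0], [0, 0, 0], 24]
    - [[0, 0, 0], [0, 0, 0], 24]

```text
clock: 36.28
position: [0.5867, -0.0876, 0.0463]
ee_rot: [0.771, 0.636, 0.0, -0.0]
ft_force: [1.4, 2.0, 0.1]
grip_width: 0.283
```

Request:
play_rows:
  rows:
    - [[-0.1, -0.5, 0], [0, 0, 0], 24]
    - [[0, 0, 0], [0, 0, 0], 24]

```text
clock: 36.52
position: [0.5867, -0.088, 0.0463]
ee_rot: [0.771, 0.636, 0.0, -0.0]
ft_force: [1.5, 3.4, -0.3]
grip_width: 0.28
```

Request:
play_rows:
  rows:
    - [[-0.1, -0.5, 0], [0, 0, 0], 24]
    - [[0, 0, 0], [0, 0, 0], 24]

```text
clock: 36.78
position: [0.5866, -0.0884, 0.0464]
ee_rot: [0.771, 0.636, 0.0, -0.0]
ft_force: [1.6, 4.9, -0.2]
grip_width: 0.281
```

Request:
play_rows:
  rows:
    - [[-0.05, -0.25, 0], [0, 0, 0], 24]
    - [[0, 0, 0], [0, 0, 0], 24]

```text
clock: 37.02
position: [0.5866, -0.0887, 0.0464]
ee_rot: [0.771, 0.636, 0.0, -0.0]
ft_force: [2.2, 5.1, -0.7]
grip_width: 0.278
```

Request:
play_rows:
  rows:
    - [[0, 0, 0], [0, 0, 0], 24]

```text
clock: 37.15
position: [0.5866, -0.0887, 0.0464]
ee_rot: [0.771, 0.636, 0.0, -0.0]
ft_force: [1.3, 4.7, -0.3]
grip_width: 0.279
```

Request:
play_rows:
  rows:
    - [[1, 5, 0], [0, 0, 0], 24]
    - [[0, 0, 35], [0, 0, 0], 24]
    - [[0, 0, 45], [0, 0, 0], 30]
    - [[-29, 43.9, 0], [0, 0, 0], 72]
    - [[-29, 43.9, 0], [0, 0, 0], 72]
    - [[-28.8, 43.9, 0], [0, 0, 0], 72]
    - [[0, 0, -20], [0, 0, 0], 72]
    - [[0, 0, -10], [0, 0, 0], 72]
    - [[0, 0, 0], [0, 0, 0], 72]
    - [[0, 0, 0], [0, 0, 0], 72]

```text
clock: 38.4
position: [0.5011, 0.047, 0.0965]
ee_rot: [0.772, 0.636, 0.0, -0.0]
ft_force: [0.6, 1.0, -0.1]
grip_width: 0.838
```

```bash
python3 -c "
from h import *
st()
s=camera('scene');t=camera('top')
cv2.imwrite('pics/s8.png',cv2.resize(s[130:250,200:320],None,fx=5,fy=5,interpolation=cv2.INTER_CUBIC))
cv2.imwrite('pics/t8.png',cv2.resize(t[130:245,170:330],None,fx=5,fy=5,interpolation=cv2.INTER_CUBIC))
"
```

```text
t 38.40 pos [501.1  47.   96.5] jaw deg 78.94 z [-0.  0. -1.] F [ 0.56  1.02 -0.09] w 71.6 j [ 0.62  0.32 -0.91  1.9   0.29  1.06  0.97]
```

View pics/s8.png

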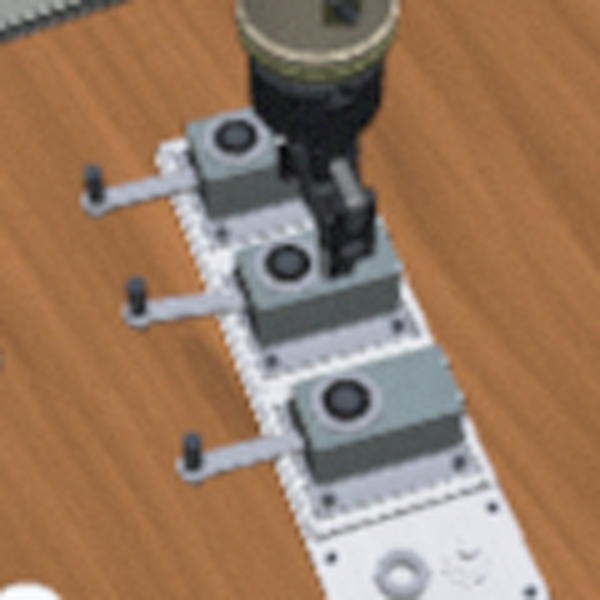

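View pics/t8.png

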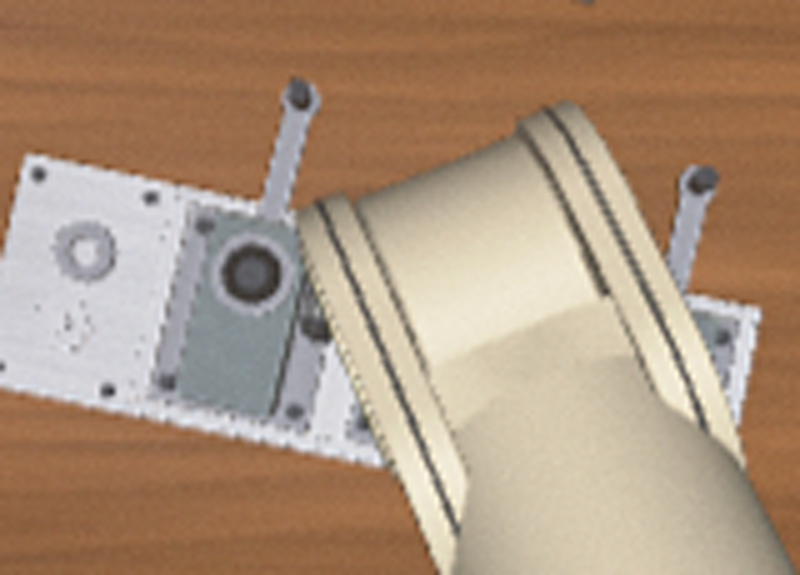

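Request:
play_rows:
  rows:
    - [[0, 1, -20], [0, 0, 0], 72]
    - [[0, 0, -20], [0, 0, 0], 72]
    - [[0, 0, -16], [0, 0, 0], 72]
    - [[0, 0, -10], [0, 0, 0], 72]
    - [[0, 0, 0], [0, 0, 0], 72]

```text
clock: 39.12
position: [0.5001, 0.0488, 0.0295]
ee_rot: [0.771, 0.636, -0.0, -0.001]
ft_force: [-0.4, -0.5, 0.8]
grip_width: 0.841
```

Request:
play_rows:
  rows:
    - [[0, 0, 0], [0, 0, 0], 56]
    - [[0, 0, 0], [0, 0, 0], 54]
    - [[0, 0, 0], [0, 0, 0], 52]
    - [[0, 0, 0], [0, 0, 0], 46]
    - [[0, 0, 0], [0, 0, 0], 46]
    - [[0, 0, 0], [0, 0, 0], 46]
  force: 60

```text
clock: 39.88
position: [0.5011, 0.0475, 0.031]
ee_rot: [0.772, 0.636, -0.0, 0.001]
ft_force: [-2.5, -6.2, 8.7]
grip_width: 0.575
```

```bash
python3 -c "
from h import *
st()"
```

```text
t 39.88 pos [501.1  47.5  31. ] jaw deg 78.97 z [ 0.001 -0.002 -1.   ] F [-2.49 -6.15  8.66] w 49.1 j [ 0.56  0.42 -0.85  1.95  0.39  0.95  0.89]
```

Request:
play_rows:
  rows:
    - [[0, 0, 3], [0, 0, 0], 46]
    - [[0, 0, 4], [0, 0, 0], 46]
    - [[0, 0, 6], [0, 0, 0], 46]
    - [[0, 0, 10], [0, 0, 0], 46]
    - [[0, 0, 15], [0, 0, 0], 46]
    - [[0, 0, 0], [0, 0, 0], 46]
  force: 80

```text
clock: 40.62
position: [0.5018, 0.0492, 0.07]
ee_rot: [0.771, 0.636, 0.001, 0.001]
ft_force: [-0.2, -0.4, -8.2]
grip_width: 0.575
```

```bash
python3 -c "
from h import *
st()
s=camera('scene')
cv2.imwrite('pics/s9.png',cv2.resize(s[130:250,200:320],None,fx=5,fy=5,interpolation=cv2.INTER_CUBIC))
"
```

```text
t 40.62 pos [501.8  49.2  70. ] jaw deg 79.03 z [ 0.003  0.    -1.   ] F [-0.16 -0.35 -8.23] w 49.1 j [ 0.6   0.36 -0.89  1.92  0.33  1.01  0.94]
```

View pics/s9.png

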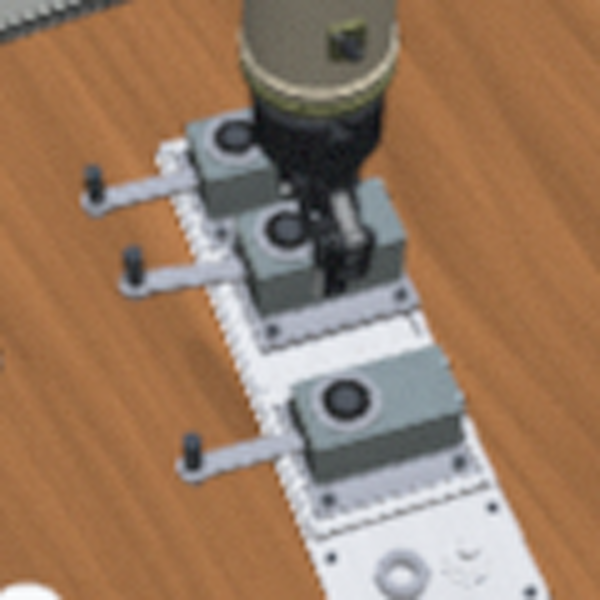

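Request:
play_rows:
  rows:
    - [[0, 0, 20], [0, 0, 0], 46]
    - [[0, 0, 27], [0, 0, 0], 46]
    - [[0, 0, 18], [0, 0, 0], 46]
    - [[1.7, -8, 0], [0, 0, 0.4], 46]
    - [[1.7, -16, 0], [0, 0, 0.4], 46]
    - [[1.7, -24, 0], [0, 0, 0.4], 46]
    - [[1.7, -28, 0], [0, 0, 0.4], 46]
    - [[1.7, -28, 0], [0, 0, 0.4], 46]
    - [[1.7, -28, 0], [0, 0, 0.4], 46]
    - [[1.7, -28, 0], [0, 0, 0.4], 46]
    - [[1.7, -28, 0], [0, 0, 0.4], 46]

```text
clock: 42.05
position: [0.5134, -0.1409, 0.1322]
ee_rot: [0.753, 0.657, -0.001, -0.001]
ft_force: [0.6, -0.8, -8.6]
grip_width: 0.574
```

Request:
play_rows:
  rows:
    - [[1.8, -28, 0], [0, 0, 0.4], 46]
    - [[1.8, -28, 0], [0, 0, 0.4], 46]
    - [[1.8, -28, 0], [0, 0, 0.4], 46]
    - [[1.8, -28, 0], [0, 0, 0.4], 46]
    - [[1.8, -28, 0], [0, 0, 0.4], 46]
    - [[1.8, -24, 0], [0, 0, 0.4], 46]
    - [[1.8, -16, 0], [0, 0, 0.4], 46]
    - [[1.8, -9, 0], [0, 0, 0.2], 46]
    - [[0, 0, 0], [0, 0, 0], 46]
    - [[0, 0, 0], [0, 0, 0], 46]

```text
clock: 43.3
position: [0.5289, -0.3271, 0.1333]
ee_rot: [0.736, 0.678, 0.0, -0.0]
ft_force: [-0.3, -0.1, -7.2]
grip_width: 0.574
```

```bash
python3 -c "
from h import *
st()
s=camera('scene');t=camera('top')
cv2.imwrite('pics/s10.png',cv2.resize(s[60:200,130:290],None,fx=4.5,fy=4.5,interpolation=cv2.INTER_CUBIC))
cv2.imwrite('pics/t10.png',cv2.resize(t[110:260,340:460],None,fx=4,fy=4,interpolation=cv2.INTER_CUBIC))
"
```

```text
t 43.30 pos [ 528.9 -327.1  133.3] jaw deg 85.30 z [-0.     0.001 -1.   ] F [-0.29 -0.15 -7.18] w 49.0 j [ 1.03  0.5  -0.73  1.56  0.34  1.22  1.73]
```

View pics/s10.png

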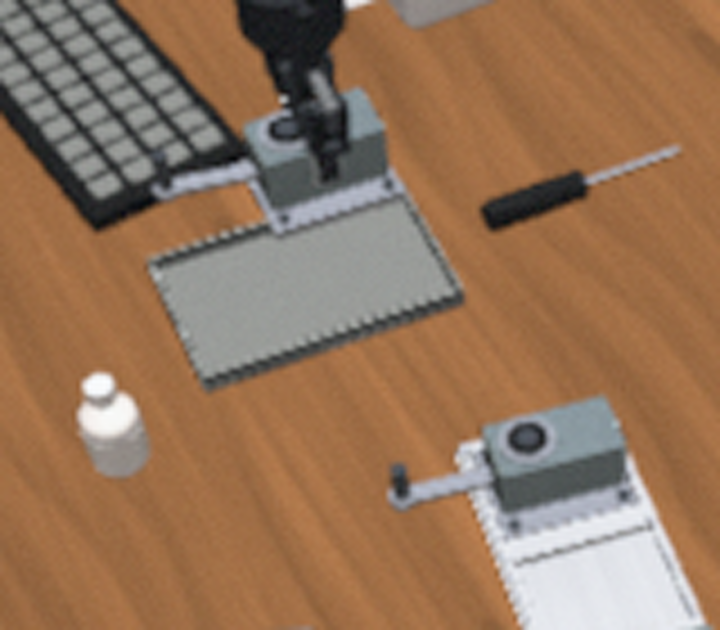

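View pics/t10.png

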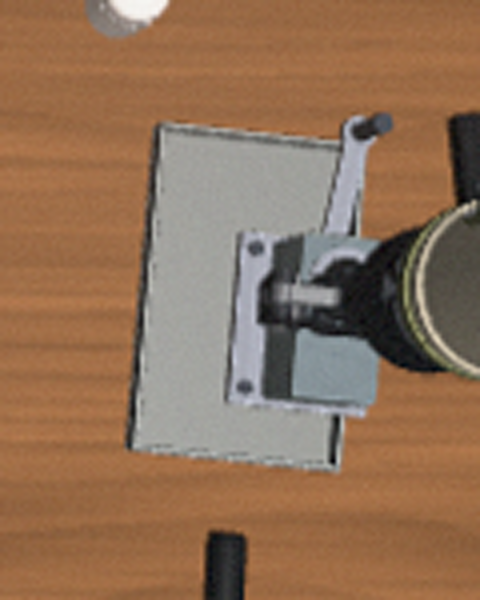

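```bash
python3 -c "
from h import *
for p in [(240,230),(228,402),(365,415)]: print(atz('top',cr(340,110,4,*p),.118))
"
```

```text
[ 0.58239576 -0.286761    0.118     ]
[ 0.47881238 -0.27917057  0.118     ]
[ 0.47230342 -0.36222005  0.118     ]
```

Request:
play_rows:
  rows:
    - [[0, 0, -10], [0, 0, 0], 46]
    - [[0, 0, -20], [0, 0, 0], 46]
    - [[0, 0, -22], [0, 0, 0], 46]
    - [[0, 0, -20], [0, 0, 0], 46]
    - [[0, 0, -14], [0, 0, 0], 46]
    - [[0, 0, -7], [0, 0, 0], 46]
    - [[0, 0, -3], [0, 0, 0], 46]
    - [[0, 0, 0], [0, 0, 0], 46]

```text
clock: 44.4
position: [0.529, -0.3285, 0.0377]
ee_rot: [0.736, 0.677, 0.0, 0.0]
ft_force: [1.3, -0.3, -9.2]
grip_width: 0.575
```

Request:
play_rows:
  rows:
    - [[0, 0, -2], [0, 0, 0], 46]
    - [[0, 0, -2], [0, 0, 0], 46]
    - [[0, 0, 0], [0, 0, 0], 46]

```text
clock: 44.78
position: [0.5286, -0.3283, 0.0333]
ee_rot: [0.736, 0.677, -0.0, -0.0]
ft_force: [-1.1, -0.3, -9.0]
grip_width: 0.576
```

Request:
play_rows:
  rows:
    - [[0, 0, -1], [0, 0, 0], 46]
    - [[0, 0, 0], [0, 0, 0], 46]

```text
clock: 45.02
position: [0.5286, -0.3283, 0.0323]
ee_rot: [0.736, 0.677, 0.0, -0.0]
ft_force: [0.7, 0.0, -9.0]
grip_width: 0.574
```

Request:
play_rows:
  rows:
    - [[0, 0, -1], [0, 0, 0], 46]
    - [[0, 0, 0], [0, 0, 0], 46]

```text
clock: 45.28
position: [0.5286, -0.3283, 0.0312]
ee_rot: [0.736, 0.677, 0.0, -0.0]
ft_force: [0.1, 0.6, -9.3]
grip_width: 0.572
```

Request:
play_rows:
  rows:
    - [[0, 0, -1], [0, 0, 0], 46]
    - [[0, 0, 0], [0, 0, 0], 46]

```text
clock: 45.52
position: [0.5286, -0.3283, 0.0302]
ee_rot: [0.736, 0.677, 0.0, -0.0]
ft_force: [-0.0, 0.6, -8.1]
grip_width: 0.573
```

Request:
play_rows:
  rows:
    - [[0, 0, -0.7], [0, 0, 0], 46]
    - [[0, 0, 0], [0, 0, 0], 46]

```text
clock: 45.78
position: [0.5286, -0.3283, 0.0296]
ee_rot: [0.736, 0.677, 0.0, -0.0]
ft_force: [0.4, 0.2, -7.9]
grip_width: 0.573
```

Request:
play_rows:
  rows:
    - [[0, 0, -0.7], [0, 0, 0], 46]
    - [[0, 0, 0], [0, 0, 0], 46]

```text
clock: 46.02
position: [0.5287, -0.3283, 0.0293]
ee_rot: [0.736, 0.677, -0.0, 0.0]
ft_force: [-2.2, 0.7, -3.2]
grip_width: 0.571
```

Touchdown: the load is coming off the gripper.

Request:
play_rows:
  rows:
    - [[0, 0, -0.5], [0, 0, 0], 46]
    - [[0, 0, 0], [0, 0, 0], 46]

```text
clock: 46.28
position: [0.5287, -0.3283, 0.0292]
ee_rot: [0.736, 0.677, -0.0, 0.0]
ft_force: [-4.6, 2.9, 2.8]
grip_width: 0.573
```

Request:
play_rows:
  rows:
    - [[0, 0, 0], [0, 0, 0], 51]
    - [[0, 0, 0], [0, 0, 0], 55]
    - [[0, 0, 0], [0, 0, 0], 62]
    - [[0, 0, 0], [0, 0, 0], 70]
    - [[0, 0, 0], [0, 0, 0], 70]
    - [[0, 0, 0], [0, 0, 0], 70]

```text
clock: 47.02
position: [0.5287, -0.3283, 0.0284]
ee_rot: [0.736, 0.677, 0.0, -0.0]
ft_force: [0.5, -0.4, 0.9]
grip_width: 0.821
```

Request:
play_rows:
  rows:
    - [[0, 0, 10], [0, 0, 0], 70]
    - [[0, 0, 25], [0, 0, 0], 70]
    - [[0, 0, 40], [0, 0, 0], 70]
    - [[0, 0, 50], [0, 0, 0], 70]
    - [[-20, 0, 50], [0, 0, 0], 70]
    - [[-40, 0, 20], [0, 0, 0], 70]
    - [[-40, 0, 0], [0, 0, 0], 70]
    - [[0, 0, 0], [0, 0, 0], 70]

```text
clock: 48.02
position: [0.4263, -0.3294, 0.2246]
ee_rot: [0.737, 0.676, -0.001, 0.001]
ft_force: [-0.1, 1.3, -1.1]
grip_width: 0.82
```

```bash
python3 -c "
from h import *
st()
s=camera('scene');t=camera('top')
cv2.imwrite('pics/s11f.png',s);cv2.imwrite('pics/t11f.png',t)
cv2.imwrite('pics/s11.png',cv2.resize(s[60:270,130:320],None,fx=2.8,fy=2.8,interpolation=cv2.INTER_CUBIC))
cv2.imwrite('pics/t11.png',cv2.resize(t[80:260,160:460],None,fx=2.6,fy=2.6,interpolation=cv2.INTER_CUBIC))
"
```

```text
t 48.02 pos [ 426.3 -329.4  224.6] jaw deg 85.04 z [-0.001 -0.003 -1.   ] F [-0.08  1.27 -1.08] w 70.0 j [ 1.26  0.23 -0.78  1.67  0.17  1.31  1.93]
```

View pics/s11.png

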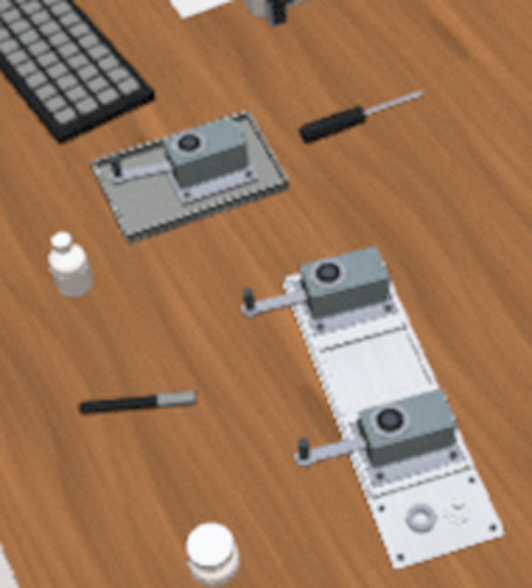

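View pics/t11.png

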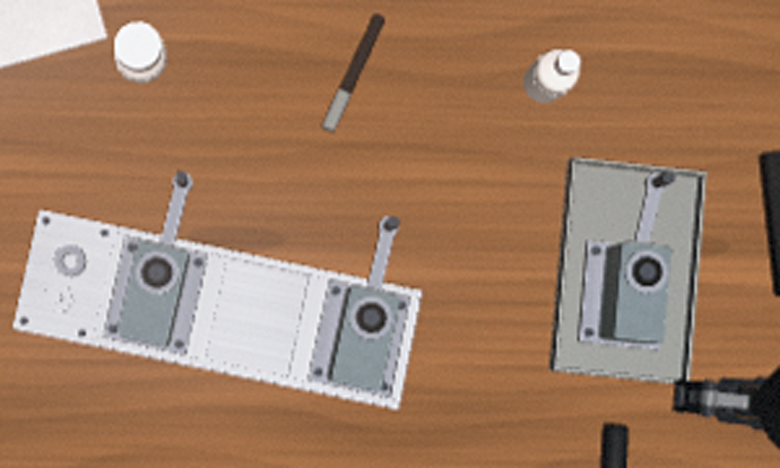

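```bash
python3 -c "
from h import *
t=cv2.imread('pics/t11f.png');s=cv2.imread('pics/s11f.png')
cv2.imwrite('pics/t12.png',cv2.resize(t[135:230,365:440],None,fx=6,fy=6,interpolation=cv2.INTER_CUBIC))
cv2.imwrite('pics/s12.png',cv2.resize(s[95:150,160:240],None,fx=7,fy=7,interpolation=cv2.INTER_CUBIC))
"
```

```text
(no output)
```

View pics/t12.png

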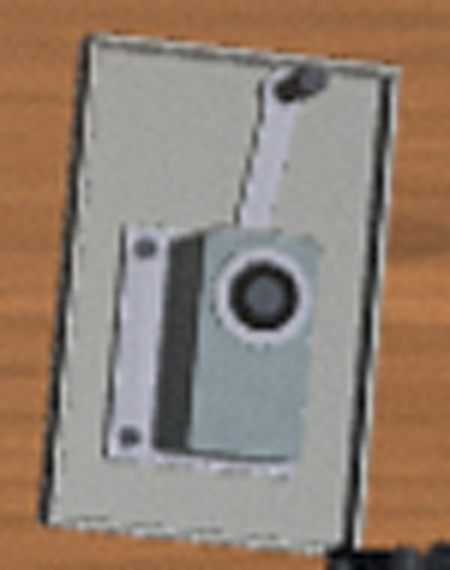

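View pics/s12.png

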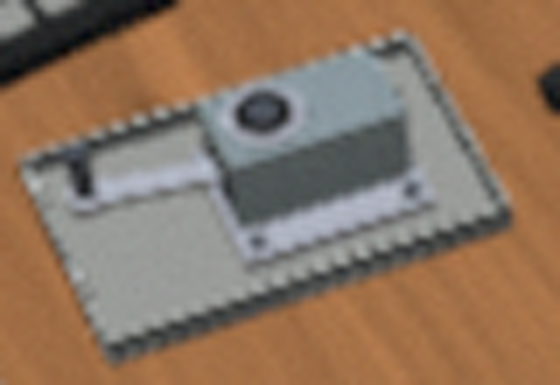

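```bash
python3 -c "
from h import *
T=lambda u,v:cr(365,135,6,u,v); S=lambda u,v:cr(160,95,7,u,v)
pin,e1=tri(T(314,77),S(76,155)); b,e2=tri(T(264,295),S(264,110))
print(pin,e1,b,e2)
f1=atz('top',T(124,228),.014);f2=atz('top',T(105,457),.014)
b1=atz('top',T(207,228),.064);b2=atz('top',T(190,455),.064)
a=lambda d:np.degrees(np.arctan2(d[1],d[0]))
pz=atz('top',T(314,77),.068);bz=atz('top',T(264,295),.069)
print('arm',a(pin-b),a(pz-bz),'foot',a(f1-f2),'block',a(b1-b2),f1,f2)
"
```

```text
[ 0.6381173  -0.34803118  0.07088419] 0.0016399684660306567 [ 0.54544366 -0.32523954  0.07422129] 0.0012207723615734523
arm -13.816800714665225 -13.438137503260076 foot -4.837158152616044 block -4.4828255323123996 [ 0.58032786 -0.28764552  0.014     ] [ 0.47866305 -0.27904208  0.014     ]
```

```bash
python3 -c "
from h import *
print(manip.hand_in())"
```

```text
the job is handed in; nothing more can be done
None
```

The middle unit (b) is the worn one. It now stands upright in the grey tray with its arm over to the right, and the job is handed in; the clock was at about 48 s.

- **Rocking test:** I straddled each pin with slightly open fingers instead of gripping it, and pushed left then right, in the order a, b, c. Total pin travel, counting each unit's shift in its pocket and the arm's spring:

| Unit | Total travel | Push at left stop | Push at right stop | Result |
|---|---|---|---|---|
| a | about 11 mm | about 5 N | about 5 N | sound |
| b | about 37 mm | about 6 N | 5–7 N | worn |
| c | about 12 mm | about 8 N | about 5 N | sound |

- **Less clean point:** on c's left stop the push went past 5 N because I sent several steps in one batch. The highest reading was about 8.7 N, under the 10 N limit. It did not drop when I eased back slightly, only once I moved away. Force readings vary by roughly 1 N.
- **Last checks:** b's foot is inside the tray and parallel to its sides. The camera puts its arm about 0.156 rad to the right, against 0.165 expected. Units a and c look seated in their pockets, and the loose items I could see looked undisturbed. The gripper is well clear of everything.

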